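# Fill the sample jar and click the slide into the camera notch

### The arm

A 6-joint arm with a two-finger parallel gripper is mounted at the origin on the work surface. World frame = base frame: x ahead of the robot, y to its left, z up, the work surface at z = 0. Lengths are in m, angles in degrees, forces in N, time in s.
With the tool pointing down it reaches from about 0.3 to 0.75 m from the base axis. Payload 8.5 kg.
Tool frame: the origin (TCP) lies on the centre line of the jaws, within the pads' length; the fingertips stand 22 mm ahead of it and the grasp point (between the pads) lies 3 mm ahead of it (env.tip_reach is the distance from the TCP to the fingertips, in m); y points along the fingers, z is the direction in which the jaws open and shut, and the axes are right-handed (so a half turn about y gives the same grasp; the last joint's range is limited). The gripper opens to 85 mm and grips with 20 to 120 N. Pads are 22 mm wide; open, the fingers measure 114 mm over their backs; the gripper's body (76 mm by 85 mm) begins 54 mm behind the grasp point. The pads swing forward as they close: fully open they stand 13 mm farther back than shut.
Start: joints at [51.721, 21.807, 74.336, -0, 83.858, -12.336], TCP at [0.241, 0.495, 0.253] pointing down, gripper open.
Joint ranges: [-178.18, 178.18], [-50.72, 133.34], [12.68, 142.11], [-81.47, 261.47], [9.98, 163.14], [-165.26, 165.26]. Speed limits (degrees/s): [136.94, 136.94, 180, 180, 180, 180].

### API

Orientations are given as a 3x3 rotation matrix whose columns are the frame's x, y, z axes.
In Python, from rig import env, get_image gives the robot as it stands. The module is installed in compiled form; this text tells all that it offers.
- The arm moves only by the tool carry_out, never from a script. Its argument "targets" is a list that holds one entry, the list of rows, each a list of 7 numbers: the closure, from 0 (fully open) to 1 (shut), then the shift along the world's x, y, z in mm, then the turn, a rotation vector about the world's x, y, z in degrees. In form: [[[claw, dx, dy, dz, ax, ay, az], ...]]. A call has 1 to 20 rows; each row is the pose to reach, as a shift and turn from the pose commanded when the call began; what a row does not reach only later rows make up. A row lasts 1/12 s, in which the tool goes at most 41.7 mm and 7.16 degrees, less where a joint would pass 70% of its speed; a pose out of reach is approached as far as the arm can. A call with a gripper value outside its range is refused whole. The fingers move at their own pace and stop on an object; "squeeze" is the grip in N (left out, the last holds). Time passes only in rows, so rows that repeat a pose let the fingers close. It gives the time, the measured TCP pose, the force and the opening at its end, in the units of the state.
- env.observe(): the state, without advancing time (a new reading comes with each control period).
- get_image(name): name is "scene" or "top" or "wrist"; returns a dict with "img" (420x560x3 uint8, red, green, blue), "fx", "fy", "cx", "cy" (pixels), "rvec" (rotation vector, rad) and "tvec" (3), from world to camera coordinates, as OpenCV has them. Camera axes: x right, y down, z forward; pixel columns grow to the right and rows downward; lengths in m; the calibration is good to about 2 mm. A picture is of the moment at which its call begins. There is no depth.
- env.close_job(): hands the job in, once; it reports no verdict.
The state is a dict: "time_s": time; "q": joint angles; "qvel": joint speeds; "joint_efforts": joint torques, N m; "position": TCP position; "tool_rot": TCP orientation; "ft_force": force on the tool from outside, world axes, zero at the start; "wrist_torque": the same for the moment, N m; "grip_width": finger opening in m.
Only numpy, scipy, OpenCV 4.12 (cv2) and the standard library are available. Lean on these libraries where they do the work, as an engineer would, in place of code of your own. Each camera call takes 0.05 s, during which the arm holds its last target.

### The job

Lift the small steel tray by its green grip, pour its four orange roller balls through the white funnel into the jar on the slide carriage, and set the empty tray back upright on the table. Then take the carriage's blue handle between the fingers and slide it towards the camera until you feel its spring ball click into the notch, without running past it. Finish while still holding the handle at the notch, with all four balls in the jar and the bottle, red-lidded jar and red ring left alone.

Things in the scene. Friction and masses are not known exactly. Their poses are not given: they have to be found in the camera images.
- tray_grip (a point): Centre of the grip of a loose steel pouring tray (about 150 g). The grip is a green upright block 36 mm long (tray x), 12 mm thick (tray y), from the table up to 56 mm; this point is 40 mm above the tray's underside, 16 mm below the grip's top. Axes: z up, x from the grip towards the pan, y towards the pouring lip. The pan's centre is 80 mm along +x.
- tray_lip (a point): Middle of the tray's pouring edge: the pan's +y side is no wall but a ramp that rises 20 degrees and ends at this edge, 12 mm above the underside, 80 mm along +x, 48 mm along +y and 28 mm below tray_grip. Tilting the tray about its x axis, lip side down, by well over 20 degrees (slowly, to about 50) lets the balls roll out over it.
- tray: The same tray; origin at the centre of the pan's underside, axes as tray_grip. Pan floor 66 x 52 mm, 3 mm thick, walls 24 mm high on three sides.
- ball0_center (a point): Centre of an orange ball, 16 mm in diameter, 16 g, starting in the tray's pan.
- ball1_center (a point): Centre of an orange ball, 16 mm in diameter, 16 g, starting in the tray's pan.
- ball2_center (a point): Centre of an orange ball, 16 mm in diameter, 16 g, starting in the tray's pan.
- ball3_center (a point): Centre of an orange ball, 16 mm in diameter, 16 g, starting in the tray's pan.
- funnel_mouth (a point): Centre of the open top of the white funnel on the carriage: mouth 114 mm across inside, top edge 154 mm above the table, narrowing over 55 mm to a 36 mm throat straight into the jar. It moves with the carriage.
- jar_floor (a point): Centre of the inner floor of the clear jar on the carriage, 48 mm above the table; inside 36 mm across and 51 mm deep up to the funnel's throat. It moves with the carriage.
- handle (a point): Grasp point of the carriage's blue upright handle, 24 mm long (x) by 16 mm thick (y), from 44 to 100 mm above the table; this point is 82 mm above the table, 130 mm on the robot's side of the jar's axis. Axes of the slide: y is the sliding direction, from the filling end towards the camera, x square to it (away from the robot), z up.
- grip_right: The half of the blue handle (8 mm thick) on its -y face; origin at the handle's foot.
- grip_left: The half of the blue handle (8 mm thick) on its +y face; origin at the handle's foot.
- carriage (a joint): Position of the carriage along the slide in m; grows along the slide's +y, towards the camera; end stops at 0 and 0.30. Friction about 1.5 N.
- carriage_mark (a point): Point on top of the carriage's arm right above its spring ball, 55 mm from the handle (towards the jar); axes as the slide. Climbing the first ridge, from about 15 to 7 mm before the notch, resists with up to about 8 N; then the ball drops and pulls the carriage into the notch; leaving the notch takes about 5 N.
- notch (a point): Place that carriage_mark has when the spring ball sits in the notch: middle between two low rounded brass ridges, 14 mm apart, on the brass strip in front of the bed, in line with the camera's lens and the red line on the table. Fixed in an episode, 0.14 to 0.25 m along +y from the carriage's start. Axes as the slide.
- bottle: Bystander: green bottle with black cap, 52 mm across, 120 mm tall; origin at its underside.
- cream_jar: Bystander: white jar with red lid, 60 mm across, 50 mm tall; origin at its underside.
- cap_ring: Bystander: red ring, 44 mm across, 18 mm high; origin at its underside.

How it is judged:
By the outcome, as a careful person would: the job done as asked, in the order asked, and still so for the second after the job is handed in, while the arm keeps its last pose, push and grip.
It also fails if it takes over 72 s, if anything falls off the work surface, if the arm or the gripper's body presses on something with over 40 N, if the wrist force passes 120 N, or if a joint passes its speed limit or range.

## Working session

There is one attempt and no reset: what is moved stays moved. The work goes in short steps, Python scripts to look and compute and a tool call to move; the robot and the scene stay as the last step left them, time stands still between calls to the robot, and variables do not carry over. Pictures are saved under pics/ and viewed, and the job is handed in when it is done.

Besides the shell and the picture viewer there is one more tool, called after "Emit:" as name(argument=value, ...), one argument or row to a line, values as JSON. carry_out: Moves the arm, as the interface text tells. Its arguments: {"type":"object","properties":{"targets":{"type":"array"},"squeeze":{"type":"number"}},"required":["targets"]}

```bash
mkdir -p pics; ls; python3 - <<'E'
from rig import env,get_image
import cv2,numpy as np
s=env.observe()
for k,v in s.items(): print(k,np.round(v,4).tolist())
for n in("scene","top","wrist"):
    d=get_image(n); cv2.imwrite(f"pics/{n}0.png",d["img"][:,:,::-1])
    R=cv2.Rodrigues(np.array(d["rvec"]))[0]
    print(n,d["fx"],d["fy"],d["cx"],d["cy"],np.round(-R.T@np.array(d["tvec"]).ravel(),4),np.round(R,3).tolist())
E
```

```text
pics
time_s 0.0
q [51.7217, 21.8418, 74.3854, 0.0007, 83.8572, -12.3368]
qvel [0.0016, -0.0358, 0.0553, 0.0082, -0.0043, 0.0328]
joint_efforts [-0.0007, -44.8442, -23.1277, -0.0002, 0.0047, -0.0]
position [0.2404, 0.4944, 0.2527]
tool_rot [[0.8992, -0.0009, 0.4375], [-0.4375, -0.0011, 0.8992], [-0.0003, -1.0, -0.0014]]
ft_force [-0.1235, -0.5823, -0.3212]
wrist_torque [-0.0102, -0.0106, 0.0041]
grip_width 0.0854
scene 428.1005838720248 428.1005838720248 280.24987398742513 210.69545694560554 [1.132  0.6614 0.784 ] [[-0.702, 0.712, -0.022], [0.459, 0.428, -0.779], [-0.544, -0.557, -0.627]]
top 419.63568227313374 419.63568227313374 286.00249888406705 203.2006825595456 [0.3047 0.0406 1.0643] [[0.076, -0.997, 0.006], [-0.972, -0.075, -0.223], [0.223, 0.011, -0.975]]
wrist 327.88902491437244 327.88902491437244 281.1459493443367 212.4854144892135 [0.1709 0.5291 0.3727] [[0.437, 0.9, -0.001], [0.858, -0.416, 0.3], [0.27, -0.132, -0.954]]
```

View pics/scene0.png

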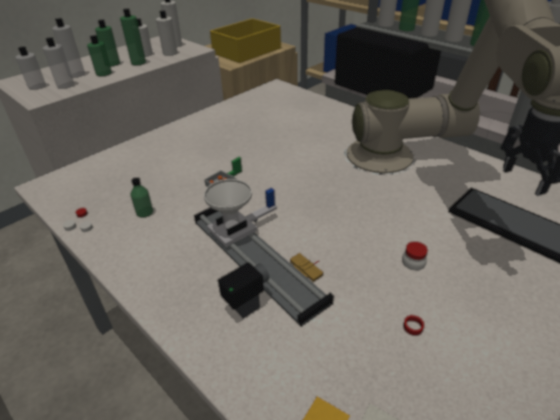

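View pics/top0.png

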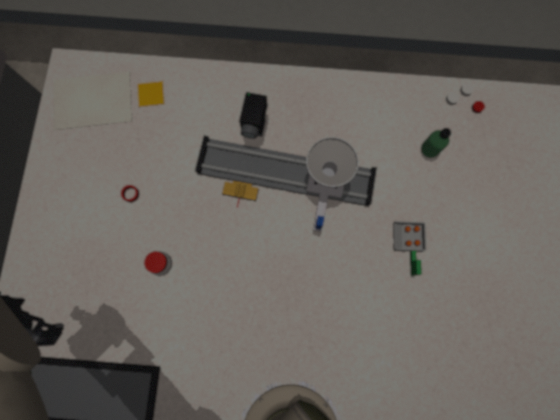

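View pics/wrist0.png

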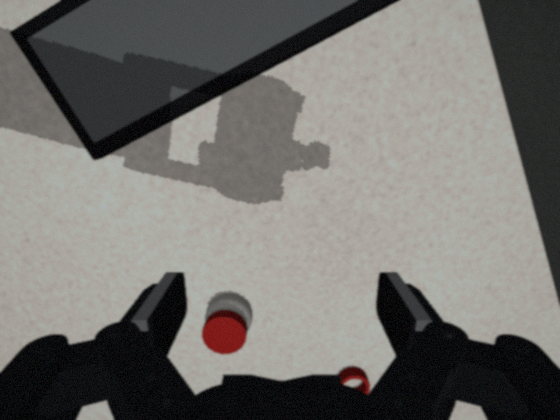

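The top view shows the tray (pan at (409,237), green grip (416,268)), funnel (331,162), blue handle (319,222), brass strip (240,190) and the red line (239,200). I'll enlarge these for precise pixels.

```bash
cat > h.py <<'E'
from rig import env,get_image
import cv2,numpy as np
def cam(n):
    d=get_image(n); d["R"]=cv2.Rodrigues(np.array(d["rvec"]))[0]; d["t"]=np.array(d["tvec"]).ravel(); d["C"]=-d["R"].T@d["t"]; return d
def onz(d,u,v,z):
    r=d["R"].T@np.array([(u-d["cx"])/d["fx"],(v-d["cy"])/d["fy"],1.]); return d["C"]+r*(z-d["C"][2])/r[2]
def proj(d,P):
    p=d["R"]@np.array(P)+d["t"]; return np.array([d["fx"]*p[0]/p[2]+d["cx"],d["fy"]*p[1]/p[2]+d["cy"]])
def crop(d,u0,v0,w,h,k,name):
    a=d["img"][v0:v0+h,u0:u0+w,::-1]; a=cv2.resize(a,None,fx=k,fy=k,interpolation=cv2.INTER_CUBIC)
    a=np.clip(a.astype(float)*1.6,0,255).astype(np.uint8)
    for u in range(u0-u0%10+10,u0+w,10):
        cv2.line(a,((u-u0)*k,0),((u-u0)*k,6 if u%50 else 14),(255,0,255),1)
        if u%20==0: cv2.putText(a,str(u),((u-u0)*k-10,20),0,.35,(255,0,255),1)
    for v in range(v0-v0%10+10,v0+h,10):
        cv2.line(a,(0,(v-v0)*k),(6,(v-v0)*k),(255,0,255),1)
        if v%20==0: cv2.putText(a,str(v),(8,(v-v0)*k+4),0,.35,(255,0,255),1)
    cv2.imwrite("pics/"+name,a)
def mask(d,kind):
    hsv=cv2.cvtColor(d["img"],cv2.COLOR_RGB2HSV).astype(int); h,s,v=hsv[...,0],hsv[...,1],hsv[...,2]
    lo,hi={"green":(50,80),"blue":(105,130),"orange":(3,16),"brass":(17,27)}[kind]
    return (h>=lo)&(h<=hi)&(s>110)&(v>35)
E
python3 - <<'E'
from h import *
d=cam("top")
crop(d,380,210,70,75,8,"t_tray.png"); crop(d,190,130,195,110,4,"t_slide.png")
s=cam("scene"); crop(s,185,145,160,180,3,"s_slide.png")
for n,c in(("top",d),("scene",s)):
  for k in("green","blue","orange"):
    m=mask(c,k).astype(np.uint8)
    nn,l,st,ce=cv2.connectedComponentsWithStats(m)
    print(n,k,[(st[i][:5].tolist(),np.round(ce[i],1).tolist()) for i in range(1,nn) if st[i][4]>5])
E
```

```text
top green [([411, 251, 9, 23, 132], [414.9, 263.9])]
top blue [([317, 217, 6, 11, 53], [319.4, 221.8])]
top orange [([405, 226, 6, 6, 24], [407.5, 228.5]), ([414, 226, 6, 6, 25], [416.5, 228.2]), ([406, 241, 6, 5, 24], [408.3, 242.9]), ([415, 240, 5, 5, 22], [416.9, 242.1])]
scene green [([402, 0, 16, 11, 131], [409.1, 4.3]), ([476, 1, 11, 24, 114], [480.8, 13.4]), ([97, 41, 12, 24, 85], [102.8, 50.2]), ([230, 158, 10, 17, 96], [235.8, 166.1]), ([229, 288, 4, 4, 13], [230.5, 289.2])]
scene blue [([397, 0, 5, 10, 41], [398.9, 4.5]), ([420, 0, 6, 4, 19], [422.0, 1.3]), ([442, 0, 9, 19, 110], [446.2, 8.9]), ([467, 0, 13, 25, 173], [473.0, 11.5]), ([324, 25, 31, 46, 521], [332.9, 46.2]), ([266, 189, 8, 18, 99], [269.6, 197.4])]
scene orange [([489, 69, 11, 20, 93], [494.2, 80.2]), ([514, 87, 4, 3, 9], [515.3, 88.0]), ([512, 90, 5, 5, 7], [513.7, 91.9]), ([218, 175, 4, 4, 14], [219.5, 176.7]), ([210, 180, 3, 3, 8], [211.1, 180.9])]
```

View pics/t_tray.png

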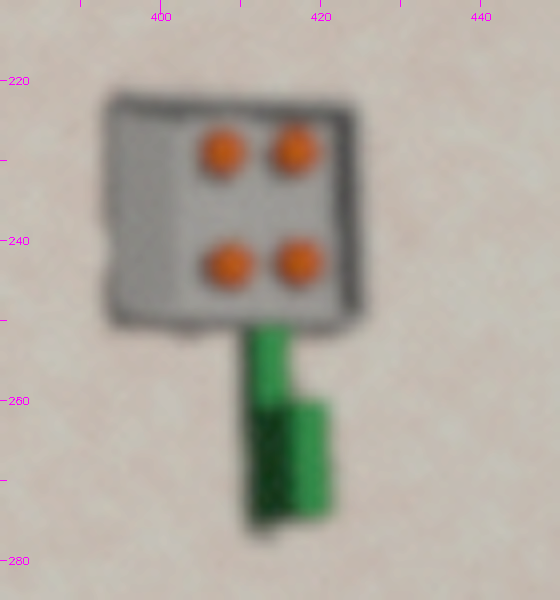

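View pics/t_slide.png

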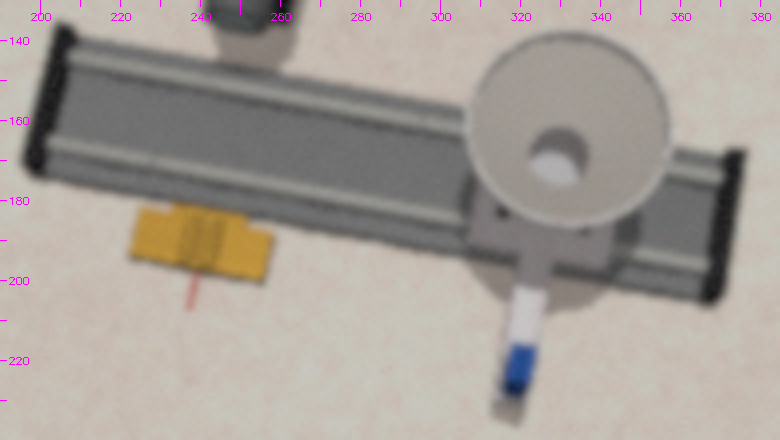

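View pics/s_slide.png

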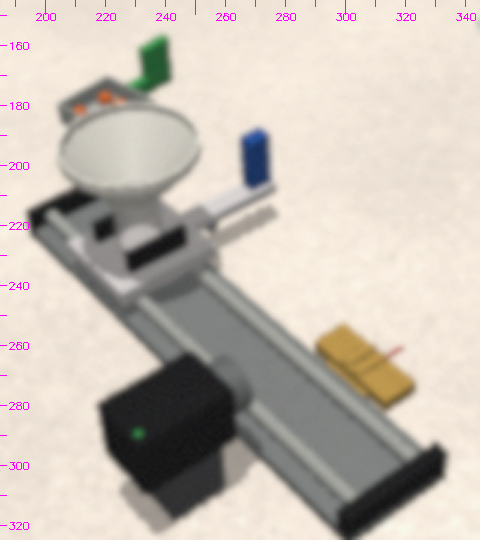

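```bash
python3 - <<'E'
from h import *
d=cam("top"); s=cam("scene")
f=lambda n,u,v,z,c=d: print(n,np.round(onz(c,u,v,z)*1000,1))
f("griptop",418.6,267.3,.056)
f("griptop bl",416,274.5,.056);f("griptop tl",416.2,260,.056);f("griptop br",421.3,274.3,.056);f("griptop tr",420.9,260,.056)
for b in((407.5,228.5),(416.5,228.2),(408.3,242.9),(416.9,242.1)): f("ball",*b,.011)
# pan outer corners
f("pan tr top24",424.2,223.3,.024);f("pan br",425,249,.024);f("pan tl",394,222,.024);f("pan bl",394.5,250,.024)
f("lip a",394,224,.012);f("lip b",394.3,249.5,.012)
# scene grip top
m=mask(s,"green");ys,xs=np.nonzero(m);k=(xs>225)&(xs<245)&(ys>150)&(ys<180)
f("scene griptop approx",239,158.5,.056,s)
# funnel rim circle fit : 
f("funnel",331.5,162,.154); f("fL",305,162,.154);f("fR",358,162,.154);f("fT",331,138,.154);f("fB",331,186.3,.154)
# handle
f("handle top?",320,219.5,.1); f("blue cent",319.4,221.8,.1)
f("rail far L",207,143,.02);f("rail far R",371,173.5,.02);f("near L",203,165.5,.02);f("near R",368,196.5,.02)
for n,u,v in(("brass TLa",225,181.5),("brass TR",247,183),("brass BL",222,194),("brass BR",256,200.5),("BRt",258,189)): f(n,u,v,.03)
f("redline end",237,207,.0);f("redline top",239.3,199,.0)
f("R1 top",236,182,.03);f("R1 bot",234,197,.03);f("R2",246,184,.03);f("R2b",243.5,198,.03)
print(d["img"][185:195:2,225:262].astype(int).sum(2))
crop(d,215,170,50,45,15,"t_notch.png");crop(d,300,195,40,45,13,"t_hand.png");crop(s,280,245,55,45,14,"s_notch.png");crop(s,225,150,60,70,8,"s_hand.png")
E
```

```text
griptop [ 403.5 -274.9   56. ]
griptop bl [ 386.1 -268.9   56. ]
griptop tl [ 420.5 -269.1   56. ]
griptop br [ 387.5 -281.5   56. ]
griptop tr [ 421.3 -280.4   56. ]
ball [ 503.9 -260.3   11. ]
ball [ 506.4 -283.1   11. ]
ball [ 467.2 -262.7   11. ]
ball [ 470.9 -284.4   11. ]
pan tr top24 [ 518.  -298.5   24. ]
pan br [ 453.1 -300.6   24. ]
pan tl [ 515.4 -222.4   24. ]
pan bl [ 444.8 -224.9   24. ]
lip a [ 512.7 -225.5   12. ]
lip b [ 447.6 -227.5   12. ]
scene griptop approx [ 400.4 -269.3   56. ]
funnel [617.1 -44.8 154. ]
fL [612.4  15.5 154. ]
fR [ 621.8 -105.   154. ]
fT [675.1 -40.6 154. ]
fB [559.7 -46.6 154. ]
handle top? [492.6 -30.3 100. ]
blue cent [487.  -29.2 100. ]
rail far L [690.  272.9  20. ]
rail far R [ 639.8 -161.3   20. ]
near L [627.4 276.   20. ]
near R [ 577.6 -155.6   20. ]
brass TLa [586.1 212.5  30. ]
brass TR [586.5 156.1  30. ]
brass BL [552.8 216.6  30. ]
brass BR [542.6 129.   30. ]
BRt [572.9 126.7  30. ]
redline end [528.4 179.1   0. ]
redline top [550.1 175.3   0. ]
R1 top [587.  184.4  30. ]
R1 bot [547.3 185.4  30. ]
R2 [583.7 158.4  30. ]
R2b [546.6 161.1  30. ]
[[252 240 240 243 240 237 238 239 237 244 237 226 211 209 203 212 221 221
  218 208 213 222 237 243 242 235 241 250 259 262 261 261 250 236 218 209
  194]
 [243 239 242 243 243 239 244 243 239 239 228 213 215 212 208 208 213 209
  209 202 211 228 239 242 241 242 254 265 279 284 291 300 307 317 323 330
  324]
 [241 238 235 240 240 234 238 242 240 233 221 217 206 204 201 208 212 211
  205 197 213 227 243 243 244 247 250 245 247 249 250 248 252 274 316 344
  357]
 [241 240 241 239 237 240 240 235 237 219 213 214 209 201 202 210 212 210
  203 206 221 240 248 248 245 246 248 252 247 248 252 244 245 281 327 351
  357]
 [227 234 238 237 242 239 244 244 239 219 212 209 207 201 209 215 215 212
  204 214 231 239 239 248 246 249 246 246 253 247 244 248 261 306 343 355
  358]]
```

View pics/t_notch.png

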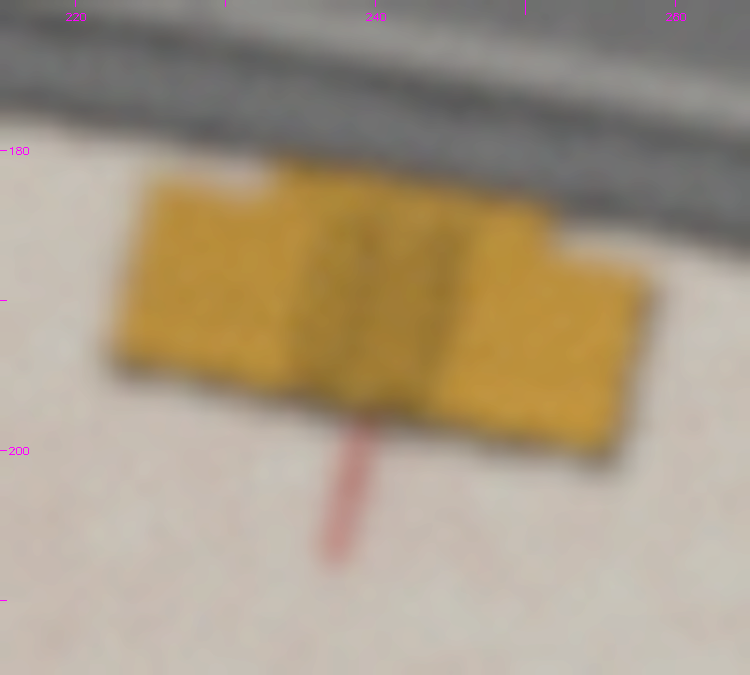

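View pics/t_hand.png

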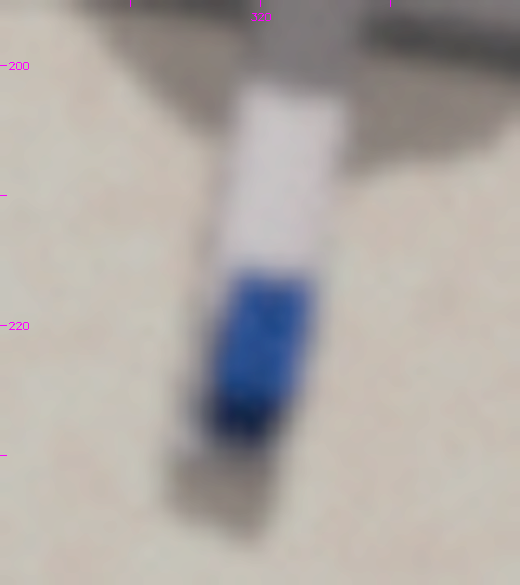

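View pics/s_notch.png

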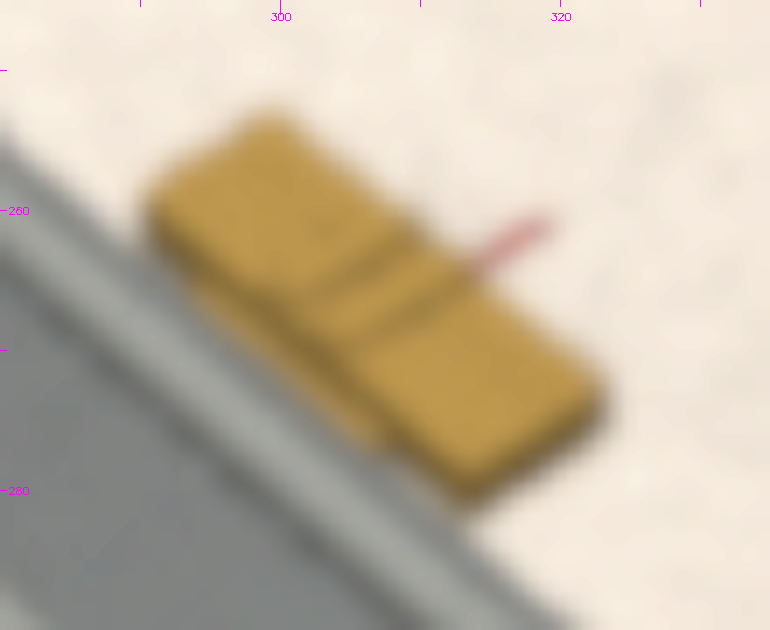

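View pics/s_hand.png

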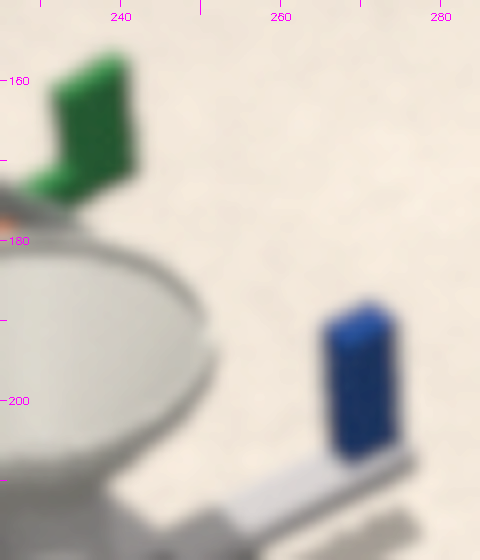

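Emit:
carry_out(
  targets=[
    [[0, 8, -40, 0, 0, 0, 1], [0, 16, -80, 0, 0, 0, 3], [0, 25, -120, 0, 0, 0, 6], [0, 34, -160, 0, 0, 0, 9], [0, 42, -200, 0, 0, 0, 12], [0, 51, -240, 0, 0, 0, 15], [0, 59, -280, 0, 0, 0, 18], [0, 67, -320, 0, 0, 0, 21], [0, 76, -360, 0, 0, 0, 24], [0, 84, -400, 0, 0, 0, 27], [0, 93, -440, 0, 0, 0, 27], [0, 101, -480, 0, 0, 0, 27], [0, 110, -520, -10, 0, 0, 27], [0, 118, -560, -20, 0, 0, 27], [0, 126, -600, -30, 0, 0, 27], [0, 135, -640, -50, 0, 0, 27], [0, 143, -680, -70, 0, 0, 27], [0, 152, -720, -85, 0, 0, 27], [0, 160, -755, -100, 0, 0, 27], [0, 162.5, -770, -105, 0, 0, 27]],
  ],
)

```text
time_s: 2.02
position: [0.4032, -0.2788, 0.1465]
tool_rot: [[1.0, -0.001, -0.017], [0.017, 0.0, 1.0], [-0.001, -1.0, 0.0]]
ft_force: [0.1, -0.9, 0.0]
grip_width: 0.0857
```

```bash
python3 - <<'E'
from h import *
s=env.observe(); print(s["time_s"],np.round(s["q"],1),np.round(s["position"],4),np.round(s["tool_rot"],3).tolist(),np.round(s["ft_force"],1),s["grip_width"])
c=cam("scene"); print(proj(c,(.4035,-.2749,.056)),proj(c,(.4885,-.030,.1)))
print("mark",proj(c,(.543,-.0363,.05)))
for u,v in((313.5,264),(319,261.5),(310,264.5),(307,266)): print(np.round(onz(c,u,v,0 if u>312 else .03)*1000,1))
crop(c,205,130,80,70,8,"s1.png")
w=cam("wrist"); cv2.imwrite("pics/w1.png",w["img"][:,:,::-1]); print(proj(w,(.4035,-.2749,.056)),proj(w,(.4885,-.030,.1)))
E
```

```text
2.0167 [ -48.5   22.4   93.3   -0.    64.4 -139.5] [ 0.4032 -0.2788  0.1465] [[1.0, -0.001, -0.017], [0.017, 0.0, 1.0], [-0.001, -1.0, 0.0]] [ 0.1 -0.9  0. ] 0.08567695748070833
[237.12366851 158.24220021] [271.10025297 189.08030281]
mark [255.89661223 211.58593007]
[546.7 177.2   0. ]
[530.5 181.5  -0. ]
[576.1 190.6  30. ]
[584.9 188.7  30. ]
[288.65671011 228.61949868] [673.08958007 384.15737035]
```

View pics/s1.png

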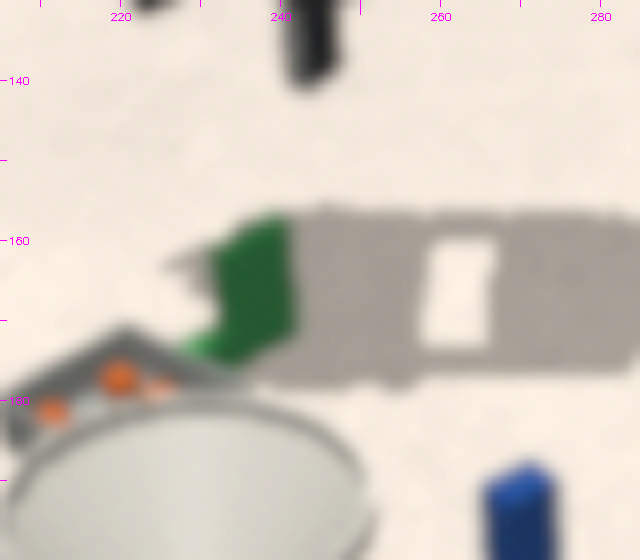

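View pics/w1.png

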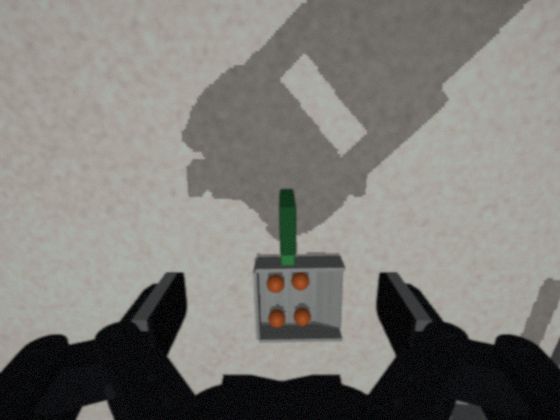

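Emit:
carry_out(
  targets=[
    [[0, 0, 0, -15, 0, 0, 0], [0, 0, 0, -35, 0, 0, 0], [0, 0, 0, -55, 0, 0, 0], [0, 0, 0, -75, 0, 0, 0], [0, 0, 0, -90, 0, 0, 0], [0, 0, 0, -100, 0, 0, 0], [0, 0, 0, -105, 0, 0, 0], [0, 0, 0, -105, 0, 0, 0], [0, 0, 0, -105, 0, 0, 0]],
  ],
)

```text
time_s: 2.87
position: [0.4033, -0.2752, 0.0439]
tool_rot: [[1.0, 0.0, -0.019], [0.019, -0.0, 1.0], [0.0, -1.0, -0.0]]
ft_force: [-0.1, -1.0, 0.5]
grip_width: 0.0855
```

```bash
python3 - <<'E'
from h import *
s=env.observe(); print(np.round(s["position"],4),np.round(s["ft_force"],1))
w=cam("wrist"); cv2.imwrite("pics/w2.png",w["img"][:,:,::-1]); print(proj(w,(.4035,-.2749,.056)))
c=cam("scene");crop(c,205,110,80,80,7,"s2.png")
E
```

```text
[ 0.4033 -0.2752  0.0439] [-0.1 -1.   0.5]
[279.3508038  320.73402981]
```

View pics/w2.png

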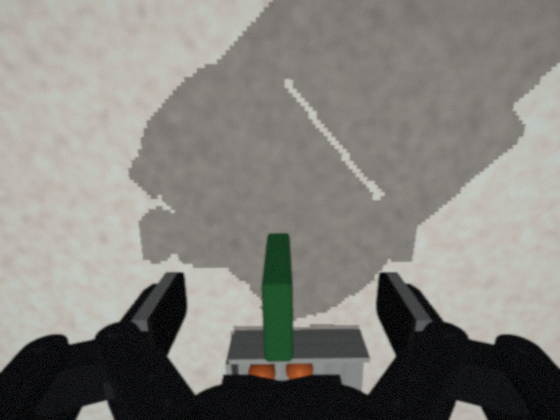

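View pics/s2.png

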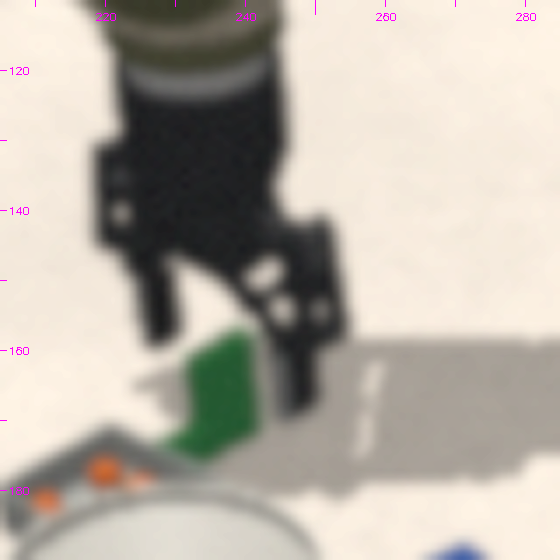

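The grip's top face (278,320) sits where predicted (279,321), so it is centred between the pads. Next I close on it.

Emit:
carry_out(
  targets=[
    [[1, 0, 0, 0, 0, 0, 0], [1, 0, 0, 0, 0, 0, 0], [1, 0, 0, 0, 0, 0, 0], [1, 0, 0, 0, 0, 0, 0], [1, 0, 0, 0, 0, 0, 0], [1, 0, 0, 0, 0, 0, 0], [1, 0, 0, 0, 0, 0, 0], [1, 0, 0, 0, 0, 0, 0], [1, 0, 0, 0, 0, 0, 0], [1, 0, 0, 0, 0, 0, 0]],
  ],
  squeeze=80,
)

```text
time_s: 3.8
position: [0.4031, -0.2755, 0.0435]
tool_rot: [[1.0, 0.0, -0.019], [0.019, -0.0, 1.0], [0.0, -1.0, -0.0]]
ft_force: [-1.0, 1.3, 5.6]
grip_width: 0.0112
```

Emit:
carry_out(
  targets=[
    [[1, 0, 0, 2, 0, 0, 0], [1, 0, 0, 5, 0, 0, 0], [1, 0, 0, 10, 0, 0, 0], [1, 0, 0, 16, 0, 0, 0], [1, 0, 0, 23, 0, 0, 0], [1, 0, 0, 31, 0, 0, 0], [1, 0, 0, 39, 0, 0, 0], [1, 0, 0, 47, 0, 0, 0], [1, 0, 0, 55, 0, 0, 0], [1, 0, 0, 63, 0, 0, 0], [1, 0, 0, 70, 0, 0, 0], [1, 0, 0, 75, 0, 0, 0], [1, 0, 0, 78, 0, 0, 0], [1, 0, 0, 80, 0, 0, 0], [1, 0, 0, 80, 0, 0, 0]],
  ],
)

```text
time_s: 5.05
position: [0.4031, -0.2754, 0.1235]
tool_rot: [[1.0, 0.0, -0.018], [0.018, -0.0, 1.0], [0.0, -1.0, -0.0]]
ft_force: [-0.2, -0.2, -2.0]
grip_width: 0.0106
```

```bash
python3 - <<'E'
from h import *
s=env.observe(); print(np.round(s["position"],4),np.round(s["ft_force"],1),s["grip_width"],np.round(s["wrist_torque"],2))
w=cam("wrist"); cv2.imwrite("pics/w3.png",w["img"][:,:,::-1])
c=cam("scene");crop(c,190,90,90,90,6,"s3.png")
t=cam("top");crop(t,370,200,80,80,7,"t3.png")
E
```

```text
[ 0.4031 -0.2754  0.1235] [-0.2 -0.2 -2. ] 0.01055923831325764 [0.03 0.08 0.02]
```

View pics/s3.png

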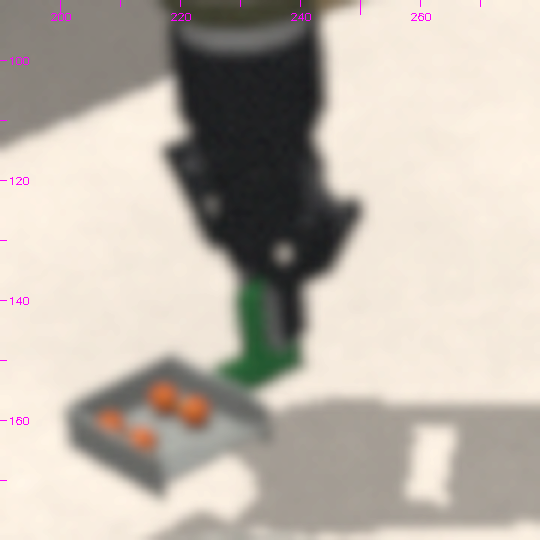

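View pics/t3.png

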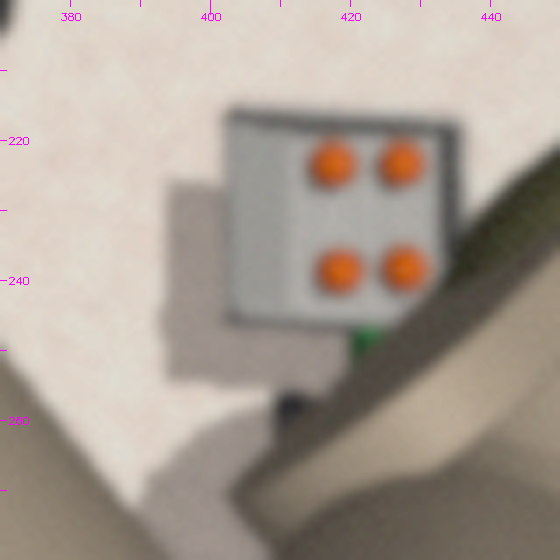

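The tray is up and holds four balls at (417,223), (427,223), (419,239) and (428,238). I'll check for droop, then travel.

```bash
python3 - <<'E'
from h import *
t=cam("top");s=cam("scene")
for P in((.5172,-.2254,.092),(.4472,-.2266,.092),(.519,-.300,.104),(.4475,-.302,.104)): print(P,proj(t,P),proj(s,P))
E
```

```text
(0.5172, -0.2254, 0.092) [402.67140114 216.18445269] [217.89515653 168.95474759]
(0.4472, -0.2266, 0.092) [402.76562894 245.66679785] [235.64351731 159.46857843]
(0.519, -0.3, 0.104) [436.05887621 216.85769666] [201.44026268 156.64572488]
(0.4475, -0.302, 0.104) [437.04695041 247.39868392] [219.44026271 147.48131229]
```

Emit:
carry_out(
  targets=[
    [[1, 1, 1, 3, 0, 0, 0], [1, 3, 3, 8, 0, 0, 0], [1, 6, 6, 15, 0, 0, 0], [1, 11, 12, 24, 0, 0, 0], [1, 17, 19, 34, 0, 0, 0], [1, 24, 27, 44, 0, 0, 0], [1, 31, 36, 54, 0, 0, 0], [1, 39, 45, 64, 0, 0, 0], [1, 47, 55, 74, 0, 0, 0], [1, 55, 65, 83, 0, 0, 0], [1, 63, 75, 90, 0, 0, 0], [1, 71, 85, 95, 0, 0, 0], [1, 79, 95, 99, 0, 0, 0], [1, 87, 104, 102, 0, 0, 0], [1, 95, 113, 103, 0, 0, 0], [1, 103, 122, 103, 0, 0, 0], [1, 110, 130, 103, 0, 0, 0], [1, 117, 138, 103, 0, 0, 0], [1, 123, 145, 103, 0, 0, 0], [1, 128, 150, 103, 0, 0, 0]],
  ],
)

```text
time_s: 6.97
position: [0.5317, -0.1246, 0.2261]
tool_rot: [[1.0, -0.0, -0.019], [0.019, 0.0, 1.0], [-0.0, -1.0, 0.0]]
ft_force: [0.0, -0.9, -2.1]
grip_width: 0.0112
```

Emit:
carry_out(
  targets=[
    [[1, 3, 4, 0, 0, 0, 0], [1, 5, 7, 0, 0, 0, 0], [1, 6, 9, 0, 0, 0, 0], [1, 6.5, 9, 0, 0, 0, 0], [1, 6.5, 9, 0, 0, 0, 0]],
  ],
)

```text
time_s: 7.38
position: [0.5376, -0.1166, 0.2264]
tool_rot: [[1.0, -0.0, -0.018], [0.018, -0.0, 1.0], [-0.0, -1.0, -0.0]]
ft_force: [-0.5, 0.2, -1.9]
grip_width: 0.011
```

```bash
python3 - <<'E'
from h import *
s=env.observe(); print(s["time_s"],np.round(s["q"],1),np.round(s["position"],4),np.round(s["ft_force"],1),s["grip_width"],np.round(s["tool_rot"],3).tolist())
p=s["position"];R=s["tool_rot"]
# lip
L=p+R@np.array([.08,.0315,.048]);print("lip",L)
c=cam("scene");crop(c,170,90,120,140,4,"s4.png")
t=cam("top");crop(t,280,90,110,120,5,"t4.png")
print(proj(t,L),proj(c,L))
E
```

```text
7.3833 [ -24.6   23.    77.    -0.    79.9 -115.6] [ 0.5376 -0.1166  0.2264] [-0.5  0.2 -1.9] 0.0110432423971106 [[1.0, -0.0, -0.018], [0.018, -0.0, 1.0], [-0.0, -1.0, -0.0]]
lip [ 0.61667154 -0.06712871  0.19485113]
[343.81224909 156.97544133] [222.09691826 174.30036815]
```

View pics/s4.png

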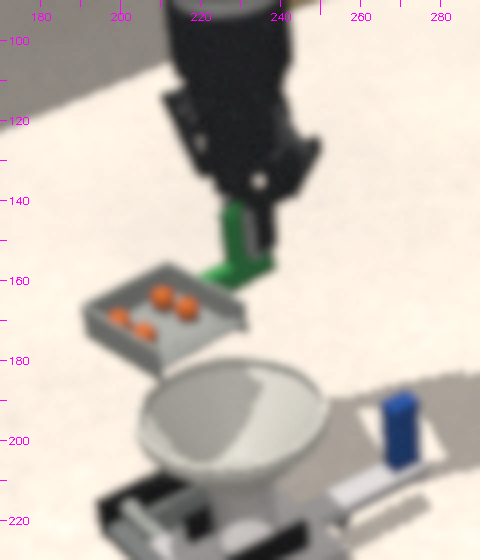

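View pics/t4.png

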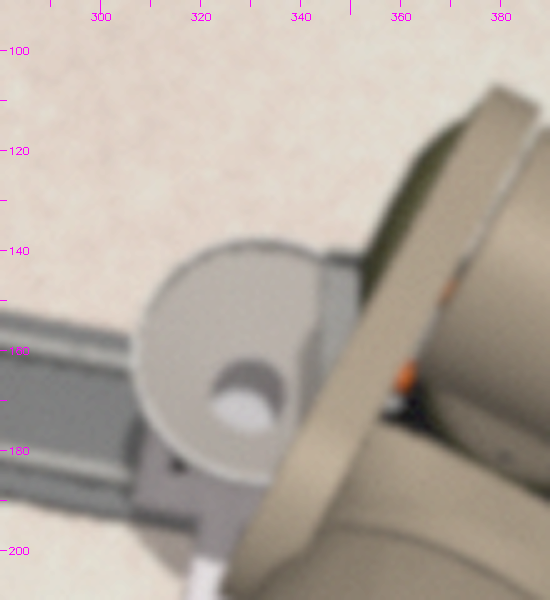

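Emit:
carry_out(
  targets=[
    [[1, 0, 0.5, 0, -1, 0, 0], [1, 0, 1.5, -0.5, -2.5, 0, 0], [1, 0, 2.5, -1, -4, -0.1, 0], [1, 0, 3.5, -1.5, -5.5, -0.1, 0], [1, 0, 4.5, -2.2, -7, -0.1, 0], [1, 0, 5.5, -3, -8.5, -0.2, 0], [1, 0, 6.5, -4, -10, -0.2, 0], [1, 0, 7.5, -5, -11.5, -0.2, 0], [1, 0, 8.7, -5.8, -13, -0.2, 0], [1, 0, 9.7, -6.5, -14.5, -0.3, 0], [1, 0, 10.7, -7, -16, -0.3, 0], [1, 0, 11.5, -7.5, -17, -0.3, 0], [1, 0, 12.1, -7.7, -18, -0.3, 0], [1, 0, 12.1, -7.7, -18, -0.3, 0], [1, 0, 12.1, -7.7, -18, -0.3, 0]],
  ],
)

```text
time_s: 8.73
position: [0.5376, -0.1041, 0.2186]
tool_rot: [[1.0, 0.005, -0.018], [0.019, -0.309, 0.951], [-0.0, -0.951, -0.309]]
ft_force: [-1.1, -0.2, -3.0]
grip_width: 0.011
```

```bash
python3 - <<'E'
from h import *
s=env.observe(); print(s["time_s"],np.round(s["q"],1),np.round(s["position"],4),np.round(s["ft_force"],1),s["grip_width"])
p=s["position"];R=s["tool_rot"]
L=p+R@np.array([.08,.0315,.048]);print("lip",L)
c=cam("scene");crop(c,170,110,110,110,5,"s5.png")
t=cam("top");crop(t,280,90,110,120,5,"t5.png")
for dx in(-.035,0,.035):
  L=p+R@np.array([.08+dx,.0315,.048]);print(proj(t,L),proj(c,L))
E
```

```text
8.7333 [ -16.    22.7   80.9  -18.1   71.8 -102.1] [ 0.5376 -0.1041  0.2186] [-1.1 -0.2 -3. ] 0.01102223469645353
lip [ 0.61692655 -0.06667492  0.17379519]
[341.86244917 174.99749311] [233.54410319 175.51947889]
[342.29306394 159.97293326] [223.03887466 181.42883094]
[342.7165339  145.19766249] [212.14495019 187.55683041]
```

View pics/s5.png

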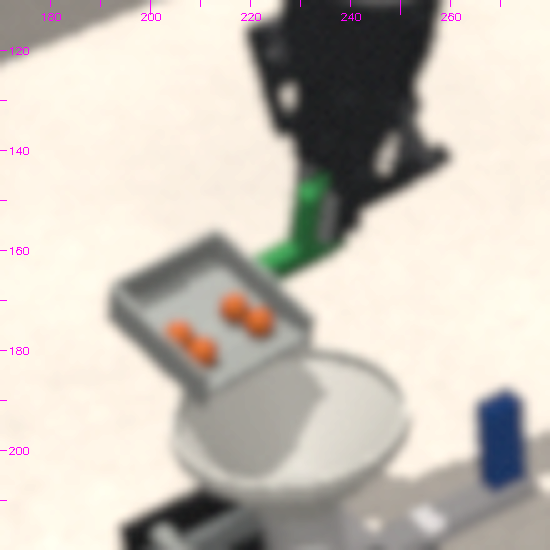

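View pics/t5.png

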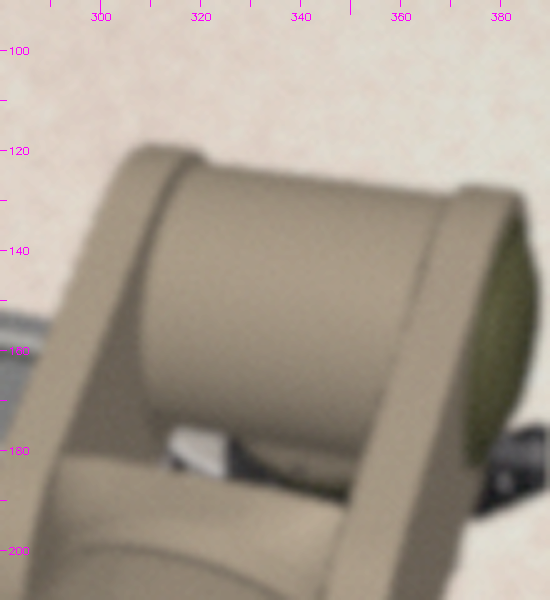

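Emit:
carry_out(
  targets=[
    [[1, 0, 0.8, 0.3, -1, 0, 0], [1, 0, 1.6, 0.7, -2, 0, 0], [1, 0, 2.4, 1, -3, 0, 0], [1, 0, 3.2, 1.4, -4, -0.1, 0], [1, 0, 4, 1.7, -5, -0.1, 0], [1, 0, 4.9, 2, -6, -0.1, 0], [1, 0, 5.7, 2.2, -7, -0.1, 0], [1, 0, 6.6, 2.5, -8, -0.2, 0], [1, 0, 7.5, 2.7, -9, -0.2, 0], [1, 0, 8.3, 3, -10, -0.2, 0], [1, 0, 9.2, 3.2, -11, -0.2, 0], [1, 0, 10.1, 3.5, -12, -0.2, 0], [1, 0, 11, 3.7, -13, -0.2, 0], [1, 0, 11.9, 4, -14, -0.3, 0], [1, 0, 12.8, 4.2, -15, -0.3, 0], [1, 0, 13.7, 4.2, -16, -0.3, 0], [1, 0, 14.6, 4.5, -17, -0.3, 0], [1, 0, 15.6, 4.6, -18, -0.3, 0], [1, 0, 16.5, 4.6, -19, -0.3, 0], [1, 0, 17.5, 4.6, -20, -0.4, 0]],
  ],
)

```text
time_s: 10.5
position: [0.5376, -0.0867, 0.2232]
tool_rot: [[1.0, 0.011, -0.014], [0.018, -0.617, 0.787], [0.0, -0.787, -0.617]]
ft_force: [0.0, 0.6, -2.1]
grip_width: 0.0108
```

```bash
python3 - <<'E'
from h import *
s=env.observe(); print(s["time_s"],np.round(s["q"],1),np.round(s["position"],4),np.round(s["ft_force"],1),s["grip_width"])
c=cam("scene");crop(c,170,110,110,130,5,"s6.png")
E
```

```text
10.5 [ -6.4  24.8  83.7 -40.3  71.  -83.9] [ 0.5376 -0.0867  0.2232] [ 0.   0.6 -2.1] 0.010847704152054091
```

View pics/s6.png

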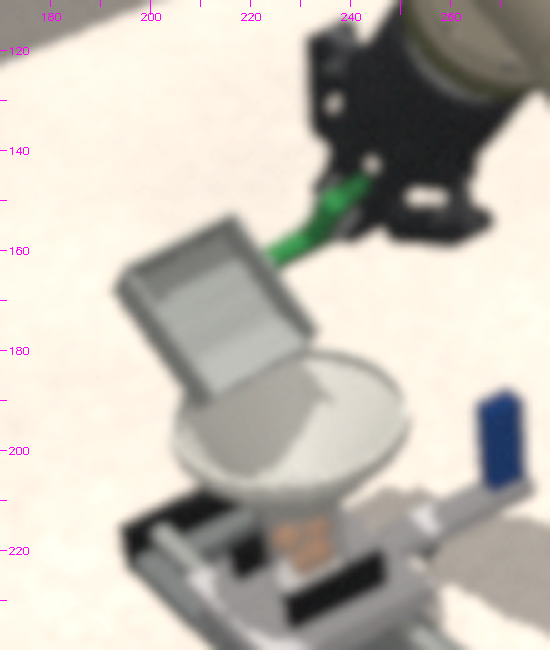

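The pan is empty, and orange shows through the jar at (230,215). I'll level the tray and carry it back.

Emit:
carry_out(
  targets=[
    [[1, 0, -1, 3, 1, 0, 0], [1, 0, -3, 8, 3, 0.1, 0], [1, 0, -6, 13, 6, 0.1, 0], [1, 0, -10, 17, 9, 0.2, 0], [1, 0, -15, 20, 12, 0.2, 0], [1, 0, -21, 22, 15, 0.3, 0], [1, 0, -28, 22, 18, 0.3, 0], [1, -2, -36, 22, 21, 0.4, 0], [1, -6, -45, 22, 24, 0.4, 0], [1, -11, -55, 22, 27, 0.5, 0], [1, -17, -66, 22, 30, 0.5, 0], [1, -24, -77, 22, 33, 0.6, 0], [1, -32, -89, 20, 35, 0.7, 0], [1, -41, -101, 15, 37, 0.7, 0], [1, -51, -113, 8, 38, 0.7, 0], [1, -61, -125, 0, 38, 0.7, 0], [1, -71, -137, -10, 38, 0.7, 0], [1, -81, -149, -20, 38, 0.7, 0], [1, -91, -160, -30, 38, 0.7, 0], [1, -101, -169, -40, 38, 0.7, 0]],
  ],
)

```text
time_s: 12.22
position: [0.4361, -0.2571, 0.1834]
tool_rot: [[1.0, 0.001, -0.018], [0.018, -0.001, 1.0], [0.001, -1.0, -0.001]]
ft_force: [-0.1, -0.3, -1.4]
grip_width: 0.0109
```

```bash
python3 - <<'E'
from h import *
s=env.observe(); print(s["time_s"],np.round(s["q"],1),np.round(s["position"],4),np.round(s["tool_rot"],4).tolist(),np.round(s["ft_force"],1),s["grip_width"])
c=cam("scene");crop(c,170,100,120,140,4,"s7.png")
t=cam("top");crop(t,290,120,100,90,6,"t7.png")
E
```

```text
12.2167 [ -43.9   21.2   87.9    0.    70.8 -135. ] [ 0.4361 -0.2571  0.1834] [[0.9998, 0.0014, -0.0181], [0.0181, -0.0008, 0.9998], [0.0014, -1.0, -0.0008]] [-0.1 -0.3 -1.4] 0.010942033194016302
```

View pics/s7.png

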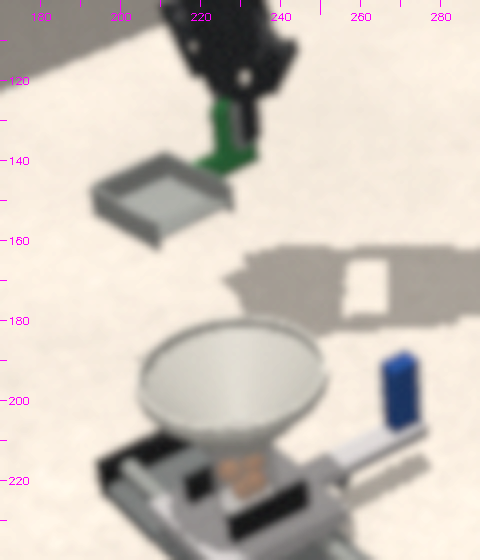

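View pics/t7.png

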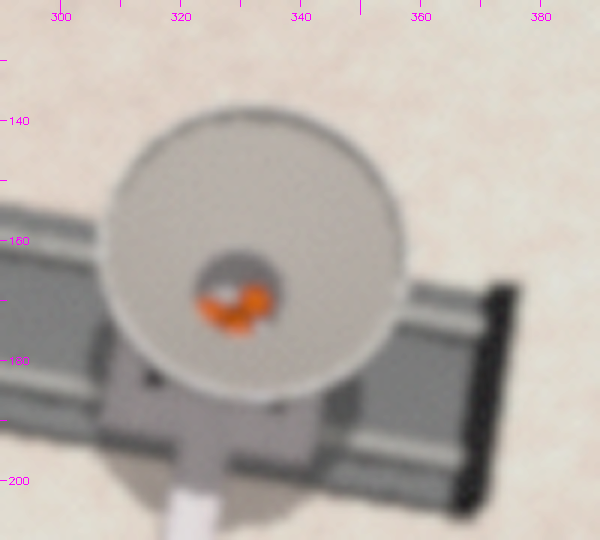

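Four balls show in the jar (orange at (325–335,168–174) in the top view) and none outside it. Next I set the tray down at its old spot.

Emit:
carry_out(
  targets=[
    [[1, -9, -7, -10, 0, 0, 0], [1, -16, -12, -20, 0, 0, 0], [1, -22, -15, -31, 0, 0, 0], [1, -27, -17, -43, 0, 0, 0], [1, -31, -19, -56, 0, 0, 0], [1, -33.5, -19.6, -69, 0, 0, 0], [1, -33.5, -19.6, -82, 0, 0, 0], [1, -33.5, -19.6, -95, 0, 0, 0], [1, -33.5, -19.6, -107, 0, 0, 0], [1, -33.5, -19.6, -117, 0, 0, 0], [1, -33.5, -19.6, -125, 0, 0, 0], [1, -33.5, -19.6, -131, 0, 0, 0], [1, -33.5, -19.6, -135, 0, 0, 0], [1, -33.5, -19.6, -137.5, 0, 0, 0], [1, -33.5, -19.6, -139, 0, 0, 0], [1, -33.5, -19.6, -139.5, 0, 0, 0], [1, -33.5, -19.6, -139.5, 0, 0, 0]],
  ],
)

```text
time_s: 13.73
position: [0.4032, -0.2755, 0.0439]
tool_rot: [[1.0, 0.0, -0.018], [0.018, -0.0, 1.0], [0.0, -1.0, -0.0]]
ft_force: [-0.6, -0.4, -1.8]
grip_width: 0.0113
```

Emit:
carry_out(
  targets=[
    [[1, 0, 0, -0.5, 0, 0, 0], [1, 0, 0, -0.5, 0, 0, 0], [1, 0, 0, -1, 0, 0, 0], [1, 0, 0, -1, 0, 0, 0]],
  ],
)

```text
time_s: 14.07
position: [0.4032, -0.2756, 0.0435]
tool_rot: [[1.0, 0.001, -0.018], [0.018, -0.001, 1.0], [0.001, -1.0, -0.001]]
ft_force: [-1.5, 1.5, 7.6]
grip_width: 0.0108
```

Emit:
carry_out(
  targets=[
    [[0, 0, 0, -0.5, 0, 0, 0], [0, 0, 0, -0.5, 0, 0, 0], [0, 0, 0, -0.5, 0, 0, 0], [0, 0, 0, -0.5, 0, 0, 0], [0, 0, 0, -0.5, 0, 0, 0], [0, 0, 0, -0.5, 0, 0, 0], [0, 0, 0, -0.5, 0, 0, 0], [0, 0, 0, 5, 0, 0, 0], [0, 0, 0, 20, 0, 0, 0], [0, 0, 0, 45, 0, 0, 0], [0, 0, 0, 75, 0, 0, 0], [0, 0, 0, 105, 0, 0, 0], [0, 0, 0, 130, 0, 0, 0], [0, 0, 0, 140, 0, 0, 0], [0, 0, 0, 140, 0, 0, 0]],
  ],
)

```text
time_s: 15.32
position: [0.4037, -0.276, 0.1855]
tool_rot: [[1.0, 0.004, -0.018], [0.018, -0.004, 1.0], [0.004, -1.0, -0.004]]
ft_force: [0.1, -0.4, -0.2]
grip_width: 0.0852
```

```bash
python3 - <<'E'
from h import *
s=env.observe(); print(s["time_s"],np.round(s["q"],1),np.round(s["position"],4),np.round(s["tool_rot"],4).tolist(),np.round(s["ft_force"],1),s["grip_width"])
c=cam("scene");crop(c,180,130,110,110,5,"s8.png")
w=cam("wrist"); cv2.imwrite("pics/w8.png",w["img"][:,:,::-1])
E
```

```text
15.3167 [ -48.3   19.4   90.4   -0.    69.9 -139.3] [ 0.4037 -0.276   0.1855] [[0.9998, 0.0036, -0.0184], [0.0184, -0.0041, 0.9998], [0.0035, -1.0, -0.0042]] [ 0.1 -0.4 -0.2] 0.08519035495836398
```

View pics/s8.png

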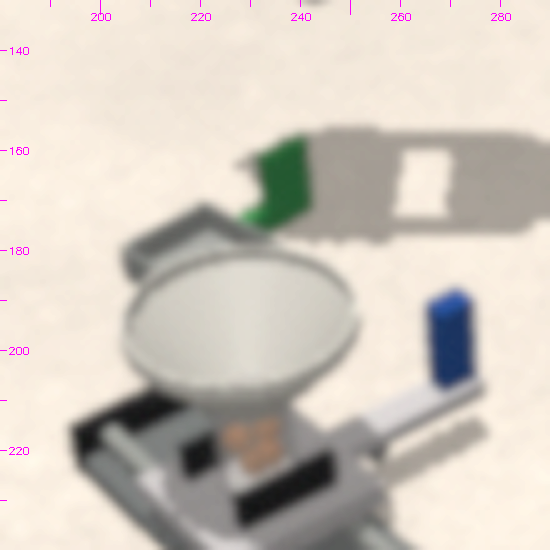

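View pics/w8.png

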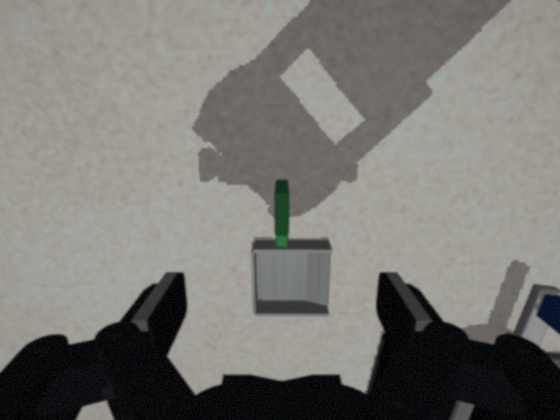

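The tray stands upright and empty. Next I move above the handle.

Emit:
carry_out(
  targets=[
    [[0, 3, 8, 0, 0, 0, 0], [0, 10, 28, 0, 0, 0, -1], [0, 18, 53, 0, 0, 0, -2], [0, 27, 78, 0, 0, 0, -3], [0, 36, 104, 0, 0, 0, -4], [0, 45, 130, 0, 0, 0, -5], [0, 54, 156, 0, 0, 0, -6], [0, 63, 182, 0, 0, 0, -7], [0, 72, 208, 0, 0, 0, -7.6], [0, 80, 230, 0, 0, 0, -7.6], [0, 84, 242, 0, 0, 0, -7.6], [0, 85, 245, 0, 0, 0, -7.6], [0, 85, 245, 0, 0, 0, -7.6], [0, 85, 245, 0, 0, 0, -7.6], [0, 85, 245, 0, 0, 0, -7.6]],
  ],
)

```text
time_s: 16.67
position: [0.4878, -0.0311, 0.1824]
tool_rot: [[0.993, -0.001, 0.115], [-0.115, 0.0, 0.993], [-0.001, -1.0, -0.0]]
ft_force: [-0.7, 0.6, -0.7]
grip_width: 0.0853
```

```bash
python3 - <<'E'
from h import *
s=env.observe(); print(s["time_s"],np.round(s["q"],1),np.round(s["position"],4),np.round(s["tool_rot"],4).tolist(),np.round(s["ft_force"],1),s["grip_width"])
w=cam("wrist"); cv2.imwrite("pics/w9.png",w["img"][:,:,::-1]); print(proj(w,(.4885,-.03,.1)))
E
```

```text
16.6667 [ -17.6   19.7   90.5   -0.    69.8 -100.9] [ 0.4878 -0.0311  0.1824] [[0.9934, -0.0008, 0.115], [-0.115, 0.0001, 0.9934], [-0.0008, -1.0, -0.0]] [-0.7  0.6 -0.7] 0.08527111873769612
[281.48824958 233.38475497]
```

View pics/w9.png

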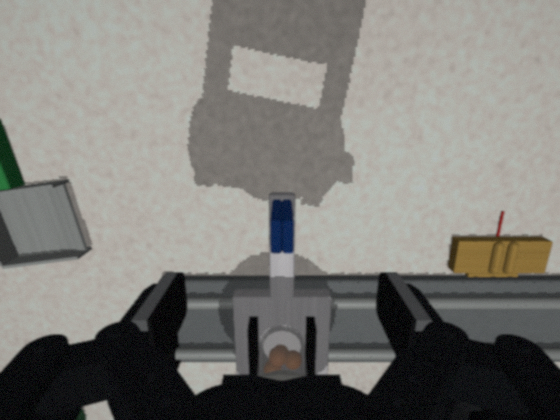

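The handle (282,228) is centred between the fingers, and the brass ridges near (505,257) are clear here. I'll refine the notch position from this view.

```bash
python3 - <<'E'
from h import *
w=cam("wrist"); crop(w,440,200,115,85,7,"w9n.png"); crop(w,255,185,60,80,7,"w9h.png")
E
```

```text
(no output)
```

View pics/w9n.png

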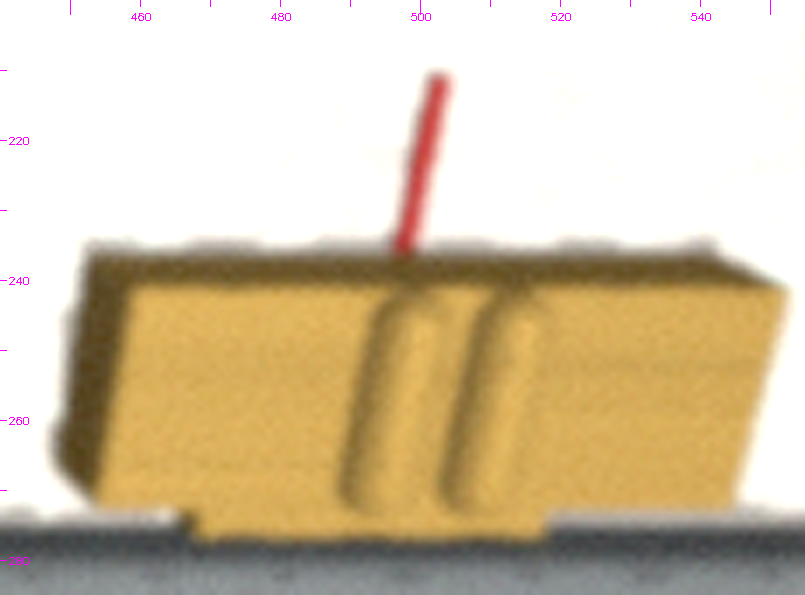

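View pics/w9h.png

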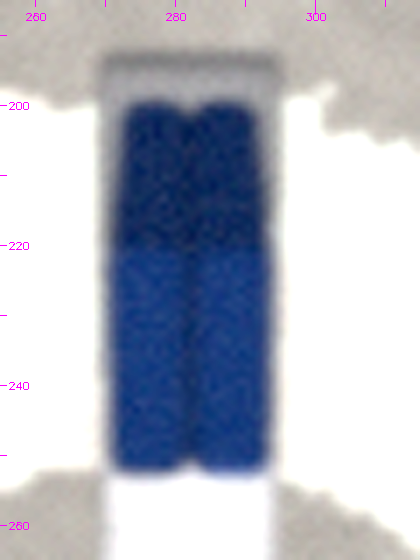

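```bash
python3 - <<'E'
from h import *
w=cam("wrist"); ys=np.array([.1148,.9934]); xs=np.array([.9934,-.1148])
for n,u,v,z in(("handle",282,236.5,.1),("red1",502.5,211.5,0),("red2",497.5,235,0),("mid",503.5,255,.02),("mid",503.5,255,.03),("edge foot",490,236,0.),("edge top",490,241,.02)):
    P=onz(w,u,v,z)*1000; print(n,z,np.round(P,1),"sx",round(xs@P[:2],1),"sy",round(ys@P[:2],1))
print(w["C"])
E
```

```text
handle 0.1 [491. -30. 100.] sx 491.2 sy 26.6
red1 0 [529.2 180.5   0. ] sx 505.0 sy 240.0
red2 0 [553.3 177.6   0. ] sx 529.3 sy 240.0
mid 0.02 [565.1 171.8  20. ] sx 541.7 sy 235.5
mid 0.03 [559.6 164.9  30. ] sx 537.0 sy 228.1
edge foot 0.0 [553.6 170.4   0. ] sx 530.4 sy 232.8
edge top 0.02 [549.2 158.1  20. ] sx 527.4 sy 220.1
[ 0.41099764 -0.02141878  0.3025337 ]
```

Emit:
carry_out(
  targets=[
    [[0, 0, 0, -12, 0, 0, 0], [0, 0, 0, -30, 0, 0, 0], [0, 0, 0, -50, 0, 0, 0], [0, 0, 0, -68, 0, 0, 0], [0, 0, 0, -82, 0, 0, 0], [0, 0, 0, -92, 0, 0, 0], [0, 0, 0, -97, 0, 0, 0], [0, 0, 0, -97, 0, 0, 0], [0, 0, 0, -97, 0, 0, 0]],
  ],
)

```text
time_s: 17.57
position: [0.4883, -0.0307, 0.086]
tool_rot: [[0.993, 0.0, 0.115], [-0.115, -0.0, 0.993], [0.0, -1.0, -0.0]]
ft_force: [0.2, 0.5, 0.8]
grip_width: 0.0854
```

```bash
python3 - <<'E'
from h import *
s=env.observe(); print(s["time_s"],np.round(s["position"],4),np.round(s["ft_force"],1),s["grip_width"])
w=cam("wrist"); cv2.imwrite("pics/w10.png",w["img"][:,:,::-1]); print(proj(w,(.4895,-.03,.1)))
c=cam("scene");crop(c,180,90,130,130,4,"s10.png")
E
```

```text
17.5667 [ 0.4883 -0.0307  0.086 ] [0.2 0.5 0.8] 0.08540547077674523
[280.9852288 326.1818648]
```

View pics/w10.png

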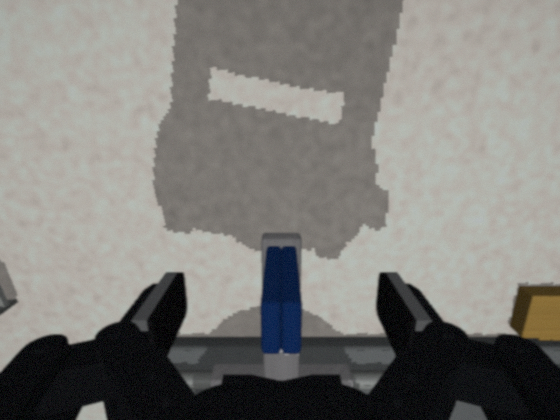

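View pics/s10.png

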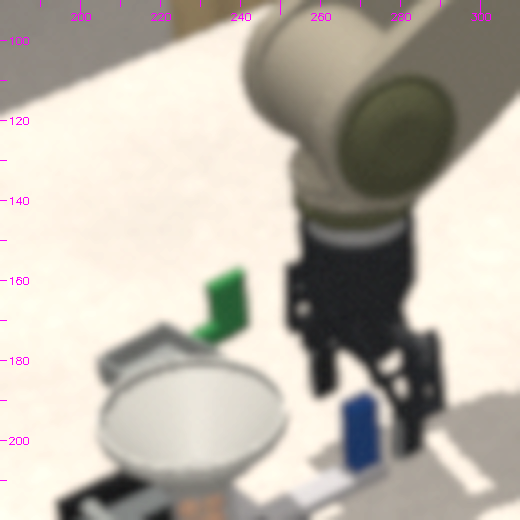

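The handle is between the fingers at (281,325). Closing on it.

Emit:
carry_out(
  targets=[
    [[1, 0, 0, 0, 0, 0, 0], [1, 0, 0, 0, 0, 0, 0], [1, 0, 0, 0, 0, 0, 0], [1, 0, 0, 0, 0, 0, 0], [1, 0, 0, 0, 0, 0, 0], [1, 0, 0, 0, 0, 0, 0], [1, 0, 0, 0, 0, 0, 0], [1, 0, 0, 0, 0, 0, 0], [1, 0, 0, 0, 0, 0, 0]],
  ],
  squeeze=50,
)

```text
time_s: 18.42
position: [0.4881, -0.0304, 0.0859]
tool_rot: [[0.993, 0.0, 0.114], [-0.114, -0.0, 0.993], [0.0, -1.0, -0.0]]
ft_force: [-1.0, -0.7, 3.8]
grip_width: 0.0159
```

Emit:
carry_out(
  targets=[
    [[1, 0.2, 2, 0, 0, 0, 0], [1, 0.6, 5, 0, 0, 0, 0], [1, 1.2, 10, 0, 0, 0, 0], [1, 2, 17, 0, 0, 0, 0], [1, 2.9, 25, 0, 0, 0, 0], [1, 3.9, 34, 0, 0, 0, 0], [1, 5, 43, 0, 0, 0, 0], [1, 6, 52, 0, 0, 0, 0], [1, 7.1, 61, 0, 0, 0, 0], [1, 8.1, 70, 0, 0, 0, 0], [1, 9.1, 79, 0, 0, 0, 0], [1, 10.2, 88, 0, 0, 0, 0], [1, 11.2, 97, 0, 0, 0, 0], [1, 12.2, 106, 0, 0, 0, 0], [1, 13.3, 115, 0, 0, 0, 0], [1, 14.2, 123, 0, 0, 0, 0], [1, 15, 130, 0, 0, 0, 0], [1, 15.7, 136, 0, 0, 0, 0], [1, 16.2, 140, 0, 0, 0, 0], [1, 16.2, 140, 0, 0, 0, 0]],
  ],
)

```text
time_s: 20.08
position: [0.5044, 0.1107, 0.0859]
tool_rot: [[0.994, 0.0, 0.113], [-0.113, 0.001, 0.994], [0.0, -1.0, 0.001]]
ft_force: [-0.8, 1.5, 5.5]
grip_width: 0.0154
```

```bash
python3 - <<'E'
from h import *
s=env.observe(); print(s["time_s"],np.round(s["q"],1),np.round(s["position"],4),np.round(s["ft_force"],1),s["grip_width"])
c=cam("scene");crop(c,190,130,160,180,3,"s11.png")
w=cam("wrist"); cv2.imwrite("pics/w11.png",w["img"][:,:,::-1])
E
```

```text
20.0833 [ -0.8  29.4  93.4   0.   57.2 -84.3] [0.5044 0.1107 0.0859] [-0.8  1.5  5.5] 0.015360999218157735
```

View pics/s11.png

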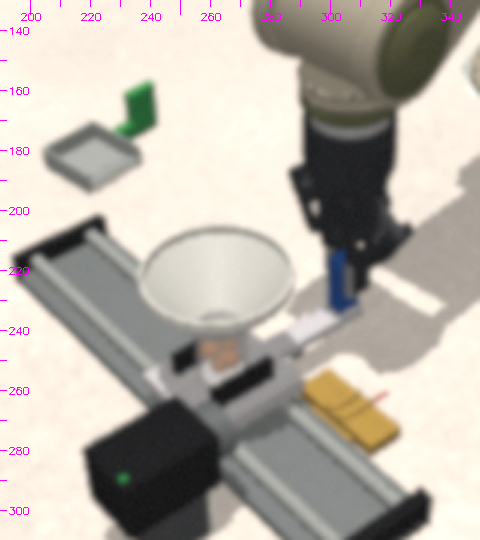

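View pics/w11.png

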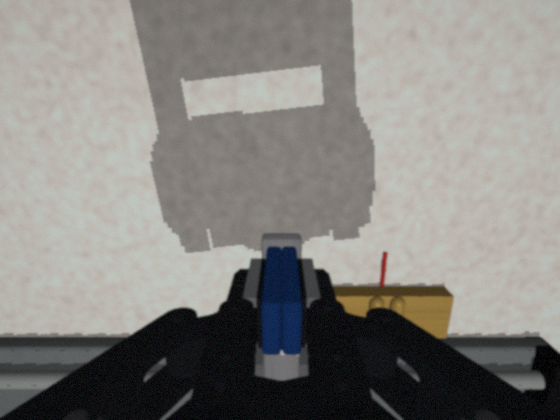

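```bash
python3 - <<'E'
from h import *
w=cam("wrist"); ys=np.array([.1148,.9934])
s=env.observe(); print(s["position"],s["ft_force"],"tcp sy",ys@s["position"][:2]*1000)
for n,u,v,z in(("handle",282,325,.1),("red1",384.7,253,0),("red2",382.7,285,0)):
    P=onz(w,u,v,z)*1000; print(n,np.round(P,1),"sy",round(ys@P[:2],1))
crop(w,330,240,130,100,6,"w11n.png")
E
```

```text
[0.50435468 0.11023751 0.08587707] [-1.85125848  1.59893921  5.89104655] tcp sy 167.4098608350477
handle [505.  111.5 100. ] sy 168.8
red1 [528.8 180.    0. ] sy 239.5
red2 [553.5 178.1   0. ] sy 240.5
```

View pics/w11n.png

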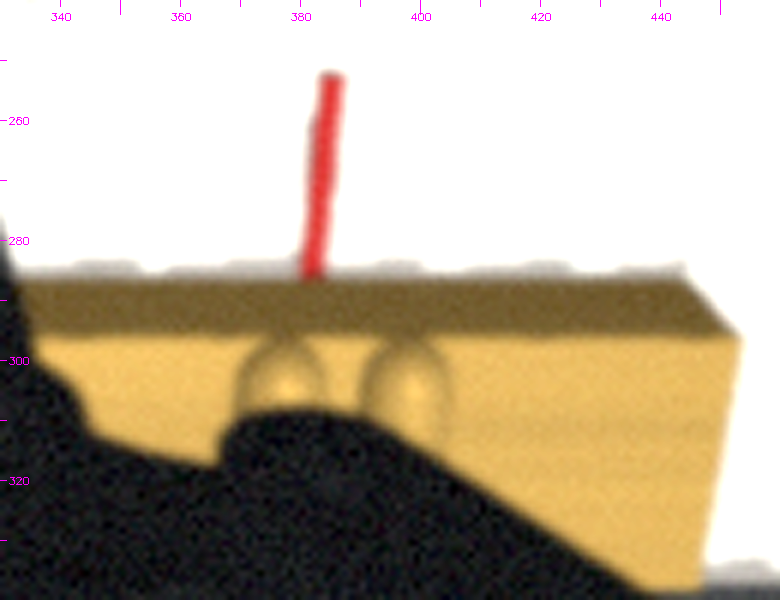

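Emit:
carry_out(
  targets=[
    [[1, 0.3, 3, 0, 0, 0, 0], [1, 0.9, 8, 0, 0, 0, 0], [1, 1.6, 14, 0, 0, 0, 0], [1, 2.4, 21, 0, 0, 0, 0], [1, 3.2, 28, 0, 0, 0, 0], [1, 4, 35, 0, 0, 0, 0], [1, 4.7, 41, 0, 0, 0, 0], [1, 5.3, 46, 0, 0, 0, 0], [1, 5.8, 50, 0, 0, 0, 0], [1, 6, 52, 0, 0, 0, 0], [1, 6, 52, 0, 0, 0, 0], [1, 6, 52, 0, 0, 0, 0]],
  ],
)

```text
time_s: 21.23
position: [0.5103, 0.1623, 0.0859]
tool_rot: [[0.993, 0.0, 0.114], [-0.114, 0.001, 0.993], [0.0, -1.0, 0.001]]
ft_force: [-1.4, 1.2, 4.8]
grip_width: 0.0154
```

Emit:
carry_out(
  targets=[
    [[1, 0.2, 1, 0, 0, 0, 0], [1, 0.2, 2, 0, 0, 0, 0], [1, 0.2, 2, 0, 0, 0, 0]],
  ],
)

```text
time_s: 21.48
position: [0.5105, 0.164, 0.0859]
tool_rot: [[0.993, 0.0, 0.114], [-0.114, 0.0, 0.993], [0.0, -1.0, 0.0]]
ft_force: [-0.8, -0.3, 5.7]
grip_width: 0.0153
```

Emit:
carry_out(
  targets=[
    [[1, 0.2, 1, 0, 0, 0, 0], [1, 0.2, 2, 0, 0, 0, 0], [1, 0.2, 2, 0, 0, 0, 0]],
  ],
)

```text
time_s: 21.73
position: [0.5108, 0.1659, 0.0859]
tool_rot: [[0.993, 0.0, 0.114], [-0.114, 0.0, 0.993], [0.0, -1.0, 0.0]]
ft_force: [-2.4, -1.2, 5.9]
grip_width: 0.0154
```

Emit:
carry_out(
  targets=[
    [[1, 0.2, 1, 0, 0, 0, 0], [1, 0.2, 2, 0, 0, 0, 0], [1, 0.2, 2, 0, 0, 0, 0]],
  ],
)

```text
time_s: 21.98
position: [0.5109, 0.1673, 0.0859]
tool_rot: [[0.993, 0.0, 0.114], [-0.114, -0.001, 0.993], [0.0, -1.0, -0.001]]
ft_force: [-2.2, -4.3, 6.9]
grip_width: 0.0153
```

Emit:
carry_out(
  targets=[
    [[1, 0.2, 1, 0, 0, 0, 0], [1, 0.2, 2, 0, 0, 0, 0], [1, 0.2, 2, 0, 0, 0, 0]],
  ],
)

```text
time_s: 22.23
position: [0.5112, 0.1694, 0.0859]
tool_rot: [[0.993, 0.0, 0.114], [-0.114, -0.001, 0.993], [0.0, -1.0, -0.001]]
ft_force: [-1.0, -4.4, 4.9]
grip_width: 0.0149
```

Emit:
carry_out(
  targets=[
    [[1, 0.1, 1, 0, 0, 0, 0], [1, 0.1, 1, 0, 0, 0, 0]],
  ],
)

```text
time_s: 22.4
position: [0.5113, 0.1705, 0.0859]
tool_rot: [[0.993, 0.0, 0.114], [-0.114, -0.001, 0.993], [0.0, -1.0, -0.0]]
ft_force: [-0.5, -3.3, 5.9]
grip_width: 0.0153
```

Emit:
carry_out(
  targets=[
    [[1, 0.1, 1, 0, 0, 0, 0], [1, 0.1, 1, 0, 0, 0, 0]],
  ],
)

```text
time_s: 22.57
position: [0.5114, 0.1716, 0.0859]
tool_rot: [[0.993, 0.0, 0.114], [-0.114, -0.0, 0.993], [0.0, -1.0, -0.0]]
ft_force: [-1.5, -1.5, 5.8]
grip_width: 0.0155
```

Emit:
carry_out(
  targets=[
    [[1, 0.1, 1, 0, 0, 0, 0], [1, 0.1, 1, 0, 0, 0, 0]],
  ],
)

```text
time_s: 22.73
position: [0.5115, 0.1727, 0.0859]
tool_rot: [[0.993, 0.0, 0.114], [-0.114, -0.0, 0.993], [0.0, -1.0, -0.0]]
ft_force: [-0.7, -2.2, 5.6]
grip_width: 0.0156
```

Emit:
carry_out(
  targets=[
    [[1, 0.1, 1, 0, 0, 0, 0], [1, 0.1, 1, 0, 0, 0, 0]],
  ],
)

```text
time_s: 22.9
position: [0.5117, 0.1738, 0.0859]
tool_rot: [[0.993, 0.001, 0.114], [-0.114, -0.0, 0.993], [0.001, -1.0, 0.0]]
ft_force: [-1.0, -1.6, 5.4]
grip_width: 0.0155
```

Emit:
carry_out(
  targets=[
    [[1, 0.1, 1, 0, 0, 0, 0], [1, 0.1, 1, 0, 0, 0, 0]],
  ],
)

```text
time_s: 23.07
position: [0.5118, 0.1749, 0.0859]
tool_rot: [[0.993, 0.001, 0.114], [-0.114, 0.0, 0.993], [0.001, -1.0, 0.0]]
ft_force: [-1.0, -0.7, 5.2]
grip_width: 0.0153
```

Emit:
carry_out(
  targets=[
    [[1, 0.1, 1, 0, 0, 0, 0], [1, 0.1, 1, 0, 0, 0, 0]],
  ],
)

```text
time_s: 23.23
position: [0.5119, 0.1759, 0.0859]
tool_rot: [[0.993, 0.001, 0.114], [-0.114, 0.0, 0.993], [0.001, -1.0, 0.0]]
ft_force: [0.8, 0.5, 4.8]
grip_width: 0.0156
```

Emit:
carry_out(
  targets=[
    [[1, 0.1, 1, 0, 0, 0, 0], [1, 0.1, 1, 0, 0, 0, 0]],
  ],
)

```text
time_s: 23.4
position: [0.512, 0.1769, 0.0859]
tool_rot: [[0.993, 0.001, 0.114], [-0.114, 0.0, 0.993], [0.001, -1.0, 0.001]]
ft_force: [0.0, 0.2, 6.2]
grip_width: 0.0154
```

Emit:
carry_out(
  targets=[
    [[1, 0.1, 1, 0, 0, 0, 0], [1, 0.1, 1, 0, 0, 0, 0]],
  ],
)

```text
time_s: 23.57
position: [0.5122, 0.178, 0.0859]
tool_rot: [[0.993, 0.001, 0.114], [-0.114, 0.001, 0.993], [0.001, -1.0, 0.001]]
ft_force: [-0.1, 2.3, 4.8]
grip_width: 0.0157
```

Emit:
carry_out(
  targets=[
    [[1, 0.1, 1, 0, 0, 0, 0], [1, 0.1, 1, 0, 0, 0, 0]],
  ],
)

```text
time_s: 23.73
position: [0.5122, 0.179, 0.0859]
tool_rot: [[0.993, 0.001, 0.114], [-0.114, 0.001, 0.993], [0.001, -1.0, 0.001]]
ft_force: [0.4, 3.0, 4.8]
grip_width: 0.0151
```

```bash
python3 - <<'E'
from h import *
ys=np.array([.1148,.9934]);F=[]
for i in range(6):
    c=cam("scene"); s=env.observe(); F.append(s["ft_force"])
print(s["time_s"],np.round(s["position"],4),"tcp sy",ys@s["position"][:2]*1000,np.round(np.mean(F,0),2),np.round(np.array(F)[:,1],1),s["grip_width"])
crop(c,215,170,160,150,5,"s12.png")
w=cam("wrist"); crop(w,220,200,140,150,4,"w12.png")
t=cam("top"); crop(t,190,120,130,110,6,"t12.png")
E
```

```text
24.0333 [0.5123 0.179  0.0859] tcp sy 236.6321736420591 [0.5  2.91 5.02] [3.5 2.1 3.4 2.5 3.2 2.8] 0.01494155739740249
```

View pics/w12.png

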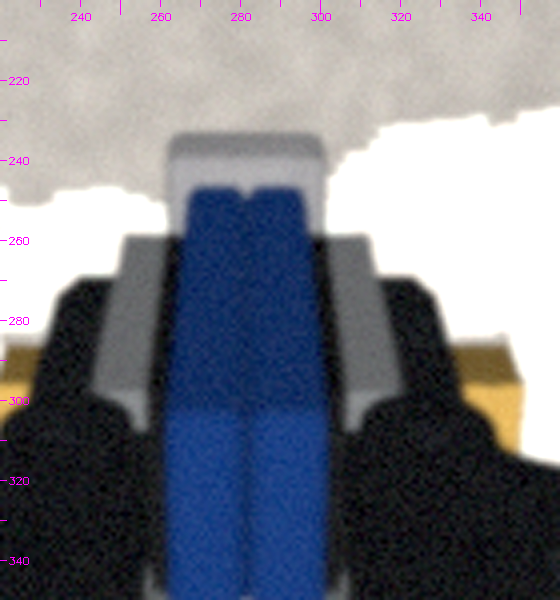

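View pics/s12.png

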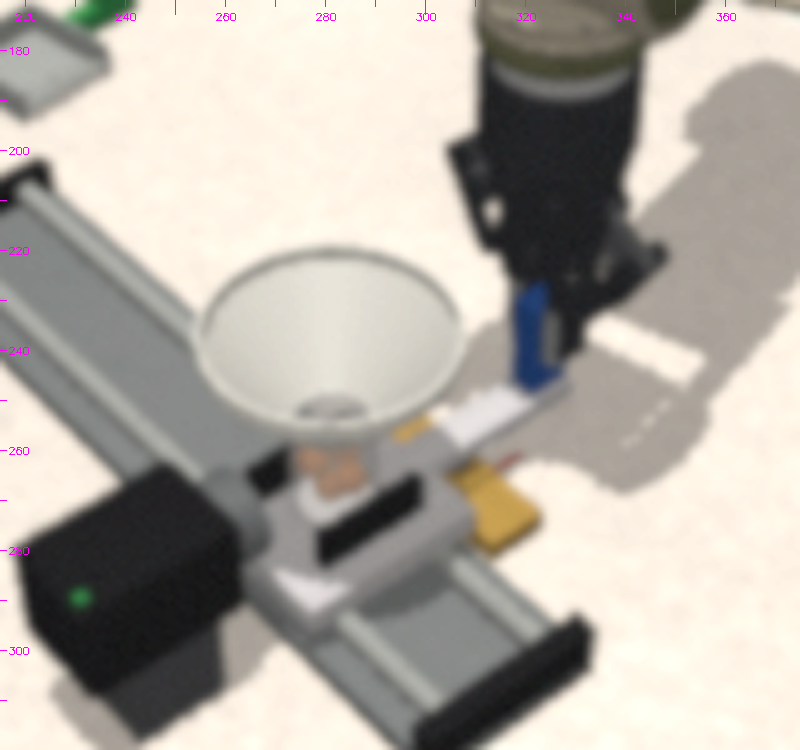

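View pics/t12.png

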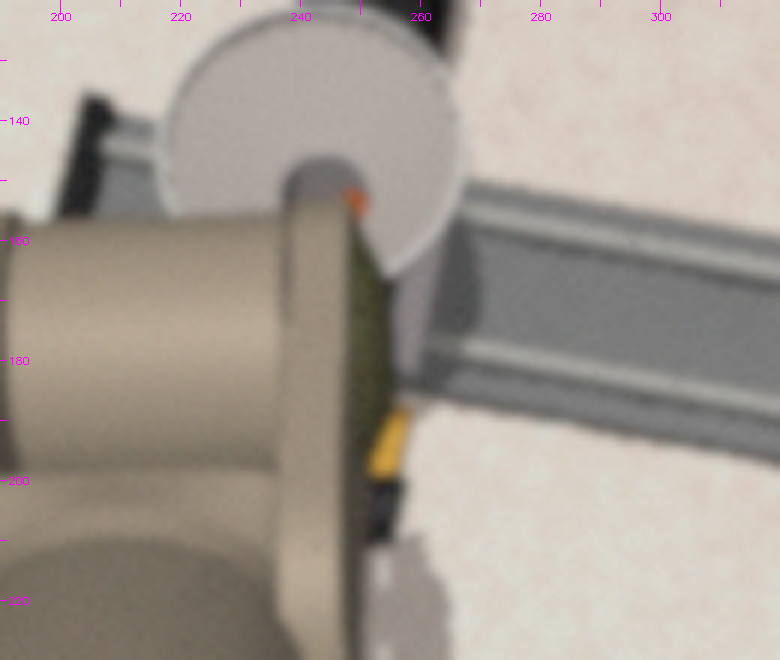

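Force has flipped to +2.9 N forward, so the ball is past the crest and pulling in. I'll continue in 1 mm steps until the force balances.

Emit:
carry_out(
  targets=[
    [[1, 0.1, 1, 0, 0, 0, 0], [1, 0.1, 1, 0, 0, 0, 0]],
  ],
)

```text
time_s: 24.3
position: [0.5124, 0.18, 0.0859]
tool_rot: [[0.993, 0.001, 0.114], [-0.114, 0.001, 0.993], [0.001, -1.0, 0.001]]
ft_force: [1.7, 4.3, 4.6]
grip_width: 0.0156
```

Emit:
carry_out(
  targets=[
    [[1, 0.1, 1, 0, 0, 0, 0], [1, 0.1, 1, 0, 0, 0, 0]],
  ],
)

```text
time_s: 24.47
position: [0.5125, 0.1809, 0.0859]
tool_rot: [[0.993, 0.001, 0.114], [-0.114, 0.001, 0.993], [0.001, -1.0, 0.001]]
ft_force: [-0.3, 1.9, 4.8]
grip_width: 0.0154
```

```bash
python3 - <<'E'
from h import *
F=[]
for i in range(4):
    c=cam("scene"); s=env.observe(); F.append(s["ft_force"])
print(s["time_s"],np.round(s["position"],4),np.round(np.mean(F,0),2),np.round(np.array(F)[:,1],1),s["grip_width"])
E
```

```text
24.6667 [0.5125 0.1809 0.0859] [0.68 2.77 5.31] [2.5 2.8 3.3 2.5] 0.015407461731920638
```

Emit:
carry_out(
  targets=[
    [[1, 0.1, 1, 0, 0, 0, 0], [1, 0.1, 1, 0, 0, 0, 0], [1, 0.1, 1, 0, 0, 0, 0]],
  ],
)

```text
time_s: 24.92
position: [0.5126, 0.1813, 0.0859]
tool_rot: [[0.993, 0.001, 0.114], [-0.114, -0.0, 0.993], [0.001, -1.0, -0.0]]
ft_force: [0.4, -1.5, 6.2]
grip_width: 0.0155
```

```bash
cat > f.py <<'E'
from h import *
F=[]
for i in range(5):
    c=cam("scene"); s=env.observe(); F.append(s["ft_force"])
print(s["time_s"],np.round(s["position"],4),np.round(np.mean(F,0),2),np.round(np.array(F)[:,1],1),s["grip_width"])
E
python3 f.py
```

```text
25.1667 [0.5125 0.1813 0.0859] [ 0.36 -1.47  5.77] [-1.3 -1.  -1.5 -1.9 -1.8] 0.015046321582151046
```

Emit:
carry_out(
  targets=[
    [[1, 0.1, 1, 0, 0, 0, 0], [1, 0.1, 1, 0, 0, 0, 0], [1, 0.1, 1, 0, 0, 0, 0]],
  ],
)

```text
time_s: 25.42
position: [0.5126, 0.1819, 0.0859]
tool_rot: [[0.993, 0.0, 0.114], [-0.114, -0.001, 0.993], [0.0, -1.0, -0.001]]
ft_force: [0.1, -3.4, 7.0]
grip_width: 0.0156
```

```bash
python3 f.py
```

```text
25.6667 [0.5126 0.182  0.0859] [ 0.15 -4.27  6.21] [-4.1 -4.4 -4.3 -4.3 -4.3] 0.01491647924034974
```

The force swung from +2.8 N to −4.3 N over 2 mm, so the ball is in the notch and now leaning on the far ridge. I'll back off about 1 mm to balance it.

Emit:
carry_out(
  targets=[
    [[1, -0.1, -0.6, 0, 0, 0, 0], [1, -0.1, -1.2, 0, 0, 0, 0], [1, -0.1, -1.2, 0, 0, 0, 0], [1, -0.1, -1.2, 0, 0, 0, 0]],
  ],
)

```text
time_s: 26.0
position: [0.5125, 0.1811, 0.0859]
tool_rot: [[0.993, 0.0, 0.114], [-0.114, -0.0, 0.993], [0.001, -1.0, -0.0]]
ft_force: [1.2, -0.2, 5.0]
grip_width: 0.0154
```

```bash
python3 f.py; python3 - <<'E'
from h import *
ys=np.array([.1148,.9934]); s=env.observe();print("sy",ys@s["position"][:2]*1000)
for n in("scene","top","wrist"):
    d=cam(n); cv2.imwrite(f"pics/{n}13.png",np.clip(d["img"][:,:,::-1]*1.4,0,255).astype(np.uint8))
    if n=="scene": crop(d,225,180,130,120,6,"s13.png")
    if n=="top": crop(d,190,110,130,110,6,"t13.png")
E
```

```text
26.25 [0.5125 0.1811 0.0859] [ 0.2  -1.79  5.73] [-1.5 -1.9 -2.1 -2.1 -1.3] 0.015142566872134467
sy 238.78827108046463
```

View pics/s13.png

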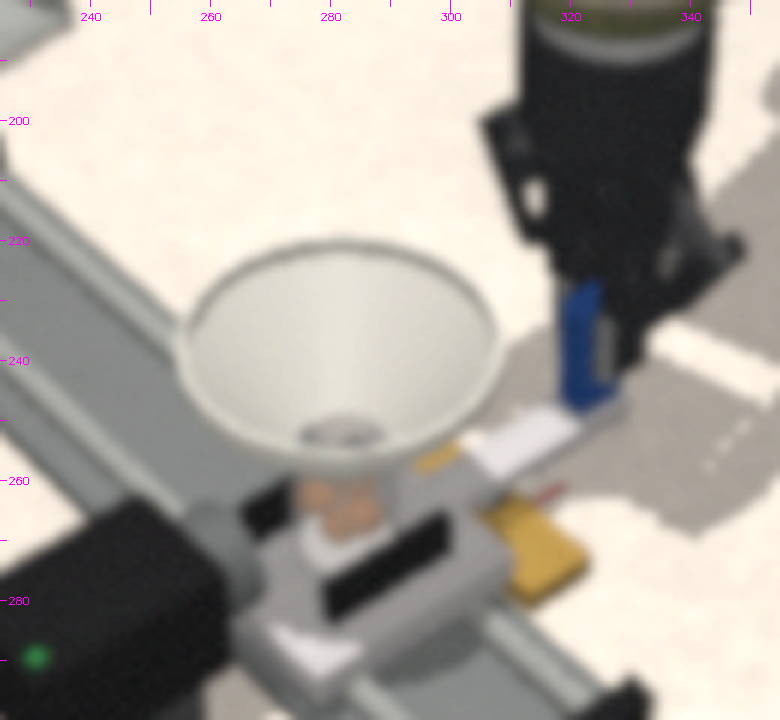

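View pics/scene13.png

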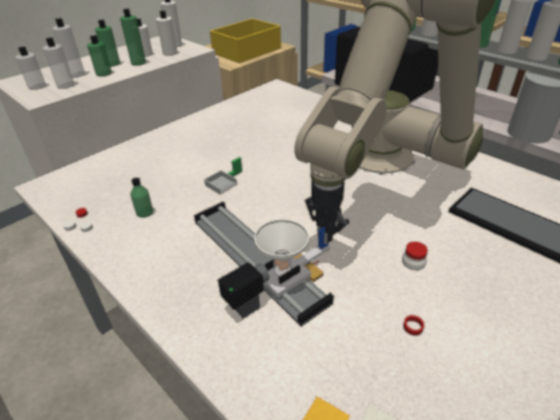

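View pics/top13.png

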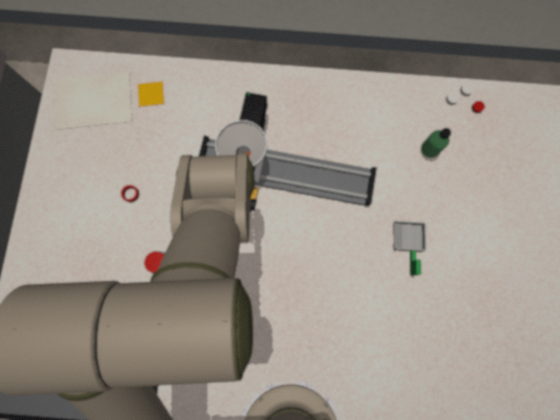

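Emit:
carry_out(
  targets=[
    [[1, 0, -0.4, 0, 0, 0, 0], [1, 0, -0.4, 0, 0, 0, 0], [1, 0, -0.4, 0, 0, 0, 0], [1, 0, -0.4, 0, 0, 0, 0], [1, 0, -0.4, 0, 0, 0, 0], [1, 0, -0.4, 0, 0, 0, 0]],
  ],
)

```text
time_s: 26.9
position: [0.5125, 0.181, 0.0859]
tool_rot: [[0.993, 0.001, 0.114], [-0.114, 0.0, 0.993], [0.001, -1.0, 0.0]]
ft_force: [0.2, 0.5, 6.1]
grip_width: 0.0157
```

```bash
python3 f.py; python3 - <<'E'
from h import *
w=cam("wrist"); cv2.imwrite("pics/w14.png",w["img"][:,:,::-1])
ys=np.array([.1148,.9934]);P=onz(w,282,325,.1)*1000;print(np.round(P,1),ys@P[:2])
t=cam("top");ft=t["img"]
# funnel rim now vs start: left/right extremes
crop(t,205,110,75,70,8,"t14.png")
E
```

```text
27.15 [0.5125 0.181  0.0859] [0.07 0.76 5.46] [0.6 1.  0.2 0.8 1.2] 0.015444161178709129
[513.2 182.2 100. ] 239.9088313737486
```

View pics/t14.png

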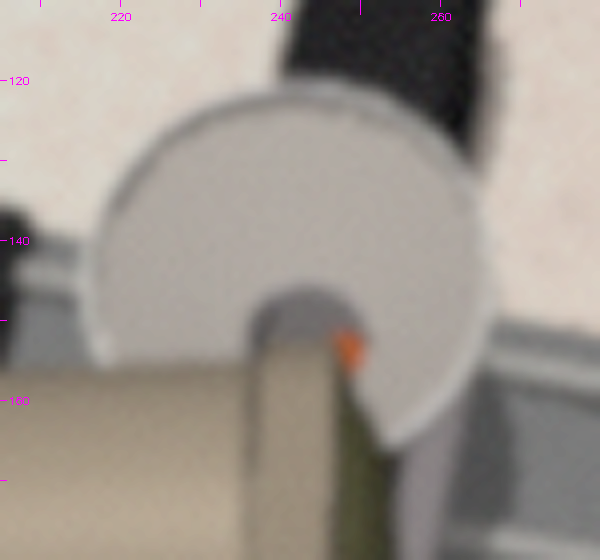

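View pics/w14.png

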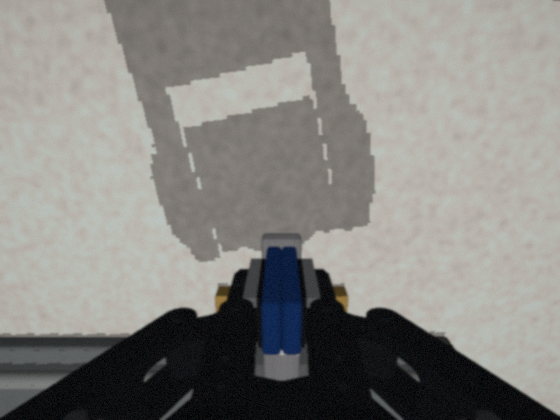

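Handle at 239.9 mm along the slide against 240 mm for the red line, force balanced. I'm handing the job in.

```bash
python3 -c "
from rig import env
print(env.close_job())"
```

```text
the job is handed in; nothing more can be done
None
```

I poured the balls through the funnel into the jar and set the empty tray back upright at its old spot. I then slid the carriage by its blue handle into the notch and handed in at about 27 s, still holding it.

**Notch:** The force rose to about −4.4 N on the first ridge, then turned to about +3 to +4 N as the ball dropped in. Pushing 2 mm further met −4.3 N at the far ridge, so I backed off 1.6 mm. At the end the force was about +0.8 N, with the grip closed on the handle. The last camera check put the handle at 239.9 mm along the slide, and the red line is at about 240 mm. The measured tool position read about 1 mm short of that, which is within the calibration's accuracy.

**Balls and bystanders:** After the pour the pan was empty. Orange showed in the jar, and there were no balls anywhere else. The pictures are too small to count all four separately in the jar, so "four in the jar" rests partly on none being seen elsewhere. The bottle, red-lidded jar and red ring are where they started.

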